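# Hang a parts bin on the bench rail with an S-hook

### The job

Take the big steel S-hook off its little stand and hook it over the bench rail, between the two collars, with its lower curl opening towards you; let go so that it hangs by itself. Then hang the grey parts bin by its wire bail from the hook's lower curl and leave it hanging still and upright. Do not tip the bin on the way, and leave the other things on the bench where they are.

Things in the scene. Friction and masses are not known exactly. Their poses are not given: they have to be found in the camera images.
- hook: Loose S-hook of 8 mm steel rod, 156 mm tall, 68 wide, about 130 g; hangs free on the stand's peg at the start. Origin: underside of its lowest point. Flat plane x-z, z up, -x faces roughly the robot. Shank: straight from (x, z) = (-30, 122) slanting down to (26, 30) mm (rod centre line). Pinch its rod along y.
- hook_top (a point): Point on the hook, 140 mm above its origin, where the rail's axis lies when hung. Upper curl: half circle, rod centre line radius 30 mm about (x, z) = (0, 122), tip on the +x side ending at (30, 114); open below. As the shank slants, unhook by moving the hook up 35 and to -x 10 mm, then up 25 more and to -x 40; hook on in reverse. Hook's axes.
- hook_low (a point): Point on the hook, 12 mm above its origin, where the bail's axis lies when hung. Lower curl: half circle, rod centre line radius 26 mm about (x, z) = (0, 30), tip on the -x side going straight up to (-26, 42); open above, between tip and shank. Hook's axes.
- hook_grip (a point): Good place to pinch the hook: on the shank, at x = -20, z = 105.6 mm of the hook, closing along its y on the 8 mm rod, the fingers tilted to point down and ahead (hook's +x) so that they keep clear of the rail; the curl above then lies between the fingers. Hook's axes.
- stand: Small fixed steel stand. Origin on the bench under the hook's place. Level peg along its y, 12 mm thick, axis 170 mm up, from y = -24 mm (end cap 18 mm wide) to a 14 mm post at y = +70 mm, 176 mm tall; base plate 10 mm thick, 90 x 130 mm. The hook hangs at y about 0, aligned with the stand, its origin 28 mm up.
- rail: fixed steel rail along its y, a bar 16 mm thick, axis 270 mm above the bench, between two posts (18 mm thick) at y = +160 and -160 mm. Origin on the bench under the middle of the bar. Its +x points away from the robot.
- collars: two fixed aluminium collars on the rail, 30 mm across, 10 mm wide, 100 mm clear between them. Origin on the rail's axis half way between them; y along the rail, z up, +x away from the robot.
- bin: Loose grey open bin, 90 (x) x 100 (y) x 45 mm, about 150 g with a few nuts. Origin: centre of its underside, z up, front is -x, roughly facing the robot. A rigid 8 mm wire bail stands over it in the plane x = 0, 88 mm wide, slightly arched, top bar along y. Finger tab in front: 10 mm thick (y), x = -45 to -95, z = 12 to 44 mm.
- bin_bail (a point): middle of the bail's top bar, on the rod's axis, 106 mm above the bin's origin. Same axes as the bin.
- bin_tab (a point): where to pinch the finger tab, closing along the bin's y: 75 mm in front of the bin's origin (-x), 30 mm up. Same axes as the bin.
- bottle: pale clear-plastic bottle, 60 mm wide, 150 mm tall, to be left alone. Origin: centre of its underside.
- adapter: black power adapter, 60 x 100 x 32 mm, to be left alone. Origin: centre of its underside.
- disc: dark steel flange disc, 56 mm across, 14 mm tall, to be left alone. Origin: centre of its underside.

How it is judged:
By the outcome, as a careful person would: the job done as asked, in the order asked, and still so for the second after the job is handed in, with the robot touching nothing.
It also fails if it takes over 61 s, if anything falls off the work surface, if the arm or the gripper's body presses on something with over 40 N, if the wrist force passes 120 N, or if a joint passes its speed limit or range.

### The arm

A 6-joint arm with a two-finger parallel gripper is mounted at the origin on the work surface. World frame = base frame: x ahead of the robot, y to its left, z up, the work surface at z = 0. Lengths are in m, angles in rad, forces in N, time in s.
With the tool pointing down it reaches from about 0.2 to 0.875 m from the base axis. Payload 3.4 kg.
Tool frame: the origin (TCP) lies midway between the tips of the shut fingers; the grasp point (between the pads) lies 19 mm behind it; y points along the fingers, z is the direction in which the jaws open and shut, and the axes are right-handed (so a half turn about y gives the same grasp; the last joint's range is limited). The gripper opens to 94 mm and grips with 3 to 60 N. Pads are 16 mm wide; open, the fingers measure 119 mm over their backs; the gripper's body (75 mm by 177 mm) begins 78 mm behind the grasp point.
Start: joints at [-1.376, 0.276, 1.505, -0, 1.361, -0.121], TCP at [0.179, -0.547, 0.205] pointing down, gripper open.
Joint ranges: [-2.89, 2.89], [-0.75, 2.08], [0.22, 2.7], [-1.18, 4.32], [0.11, 2.71], [-2.7, 2.7]. Speed limits (rad/s): [2.57, 2.57, 3.14, 3.14, 3.14, 3.14].

### API

Orientations are given as a unit quaternion [x, y, z, w].
In Python, from rig import manip gives the robot as it stands.
- The arm moves only by the tool send_rows, never from a script. Its argument "deltas" is text: rows parted by semicolons, each of 6 numbers parted by spaces: the shift along the tool's x, y, z each as a share of 5 cm, from -1 to 1, then the turn, a rotation vector about the tool's x, y, z each as a share of 6 degrees, from -1 to 1. In form: dx dy dz rx ry rz; .... A call has 1 to 20 rows; each row shifts and turns the commanded pose from where the row before left it, along the tool's axes as they then stand; what a row does not reach is not made up. A row lasts 1/10 s, in which the tool goes at most 50 mm and 8.59 degrees, less where a joint would pass 70% of its speed; a pose out of reach is approached as far as the arm can. A call with a number of a shift or a turn outside -1 to 1 is refused whole. A call with a gripper value outside its range is refused whole. "grip" is the opening, from -1 (shut) to 1 (fully open), set as the call begins (left out, the last holds). The fingers move at their own pace and stop on an object; "newtons" is the grip in N (left out, the last holds). Time passes only in rows, so rows that do not move let the fingers close. It gives the time, the measured TCP pose, the force and the opening at its end, in the units of the state.
- manip.sense(): the state, without advancing time (a new reading comes with each control period).
- manip.camera(name): name is "scene" or "top" or "wrist"; returns a dict with "color" (420x560x3 uint8, red, green, blue), "range_z" (420x560 float32, m along the optical axis (not along the pixel's ray), 0 where there is no reading), "intrinsics" (3x3 intrinsics, pixels), "k1" (the pictures are not rectified: a ray, as slopes to the right and down, at radius r is drawn at 1 + k1 r^2 times it, then the intrinsics apply), "cam_to_world" (4x4, takes a point from camera to world coordinates). Camera axes: x right, y down, z forward; pixel columns grow to the right and rows downward; lengths in m; the calibration is good to about 2 mm. A picture is of the moment at which its call begins.
- manip.close_job(): hands the job in, once; it reports no verdict.
Trained networks look in the newest picture that a camera, given by its name, has taken for a name from the list of things; names that differ only in an ending like _2 or _b are one class to them, and where a whole thing is asked for, a point or a joint stands for the part that bears it (a point fixed in the world has none). Each returns a list of dicts, best first, with "score" (0 to 1); they miss things now and then, are a little off and sometimes report something else, mostly with a low value. They report only what shows in the picture. A call takes as long as a camera call.
- manip.boxes_of(label, camera): "position" ([row, column] in pixels, amid what is visible of it).
- manip.landmark_of(label, camera): "position" ([row, column] in pixels: a listed point, or the origin of a listed thing).
The state is a dict: "time_s": time; "joint_pos": joint angles; "joint_velocities": joint speeds; "effort": joint torques, N m; "ee_pos": TCP position; "orientation": TCP orientation; "contact_force": force on the tool from outside, world axes, zero at the start; "ft_torque": the same for the moment, N m; "finger_gap": finger opening in m.
Only numpy, scipy, OpenCV 4.12 (cv2) and the standard library are available. Lean on these libraries where they do the work, as an engineer would, in place of code of your own. Each camera call takes 0.05 s, during which the arm holds its last target. There are 200 camera calls.

## Working session

There is one attempt and no reset: what is moved stays moved. The work goes in short steps, Python scripts to look and compute and a tool call to move; the robot and the scene stay as the last step left them, time stands still between calls to the robot, and variables do not carry over. Pictures are saved under pics/ and viewed, about 8 in all and at most 12, crops included, and the job is handed in when it is done.

Besides the shell and the picture viewer there is one more tool, called as name(argument=value, ...) on one line, values as JSON. send_rows: Moves the arm, as the interface text tells. Shift numbers are shares of 5 cm and turn numbers shares of 6 degrees, none past 1 either way. Its arguments: {"type":"object","properties":{"deltas":{"type":"string"},"grip":{"type":"number"},"newtons":{"type":"number"}},"required":["deltas"]}

```bash
mkdir -p pics; cat > h.py <<'E'
import numpy as np,cv2
from scipy.spatial.transform import Rotation as R
from rig import manip
def ray(c,px):
    K=c["intrinsics"];d=np.array([(px[1]-K[0,2])/K[0,0],(px[0]-K[1,2])/K[1,1]]);u=d.copy()
    for _ in range(20): u=d/(1+c["k1"]*(u@u))
    return u
def pt(c,px,w=2):
    r,q=int(round(px[0])),int(round(px[1]))
    z=c["range_z"][max(r-w,0):r+w+1,max(q-w,0):q+w+1];z=z[z>0]
    if not len(z): return None
    z=np.percentile(z,20);u=ray(c,px);return (c["cam_to_world"]@[u[0]*z,u[1]*z,z,1])[:3]
def proj(c,P):
    p=np.linalg.inv(c["cam_to_world"])@np.append(P,1);u=p[:2]/p[2];u=u*(1+c["k1"]*(u@u))
    K=c["intrinsics"];return np.array([u[1]*K[1,1]+K[1,2],u[0]*K[0,0]+K[0,2]])
def cloud(c):
    K=c["intrinsics"];h,w=c["range_z"].shape
    uv=cv2.undistortPoints(np.stack(np.meshgrid(np.arange(w),np.arange(h)),-1).reshape(-1,1,2).astype(float),K,np.array([c["k1"],0,0,0.])).reshape(h,w,2)
    z=c["range_z"];P=np.dstack([uv*z[...,None],z]);M=c["cam_to_world"]
    P=P@M[:3,:3].T+M[:3,3];P[z<=0]=np.nan;return P
def meet(c1,p1,c2,p2):
    A=[];o=[]
    for c,p in((c1,p1),(c2,p2)):
        u=ray(c,p);d=c["cam_to_world"][:3,:3]@[u[0],u[1],1];d/=np.linalg.norm(d);A.append(np.eye(3)-np.outer(d,d));o.append(c["cam_to_world"][:3,3])
    return np.linalg.solve(A[0]+A[1],A[0]@o[0]+A[1]@o[1])
def save(c,n): cv2.imwrite("pics/"+n,c["color"][...,::-1])
def tool():
    s=manip.sense();return np.array(s["ee_pos"]),R.from_quat(s["orientation"])
def go(P,Rt):
    p,r=tool();d=r.inv().apply(np.array(P)-p)/.05;v=(r.inv()*Rt).as_rotvec(degrees=True)/6
    return d.round(2),v.round(2)
E
python3 - <<'E'
from h import *
np.set_printoptions(precision=3,suppress=True)
names="hook hook_top hook_low hook_grip stand rail collars bin bin_bail bin_tab bottle adapter disc".split()
C={}
for n in("scene","top"):
    c=C[n]=manip.camera(n);save(c,n+"0.png");np.savez(n+"0.npz",**c);print(n,c["cam_to_world"][:3,3],c["cam_to_world"][:3,2],c["intrinsics"][0,0])
L={}
for l in names:
    for n in C:
        a=manip.landmark_of(l,n)
        if a: L[l,n]=a[0]["position"];print(l,n,round(a[0]["score"],2),np.array(a[0]["position"]),pt(C[n],a[0]["position"]))
    if (l,"scene") in L and (l,"top") in L: print("   meet",meet(C["scene"],L[l,"scene"],C["top"],L[l,"top"]))
print(tool()[0],tool()[1].as_matrix())
E
```

```text
scene [1.024 0.767 0.839] [-0.432 -0.69  -0.581] 445.3316820497518
top [0.302 0.012 1.404] [ 0.195 -0.017 -0.981] 437.008555213536
hook scene 0.68 [322.3 377.4] [0.48  0.293 0.011]
hook top 0.6 [225.8 185.4] [0.486 0.281 0.039]
   meet [0.485 0.29  0.013]
hook_top scene 0.77 [271.9 383.4] [0.49  0.291 0.178]
hook_top top 0.51 [223.  176.2] [0.474 0.279 0.182]
   meet [0.478 0.282 0.164]
hook_low scene 0.95 [311.5 377.5] [0.477 0.284 0.038]
hook_low top 0.5 [228. 183.] [0.479 0.288 0.038]
   meet [0.479 0.287 0.042]
hook_grip scene 0.93 [277.6 388.2] [0.484 0.301 0.167]
hook_grip top 0.42 [232.2 179.7] [0.452 0.274 0.151]
   meet [0.455 0.277 0.132]
stand scene 0.79 [322.2 376.9] [0.481 0.292 0.011]
stand top 0.64 [231.6 184.7] [0.467 0.281 0.043]
   meet [0.473 0.288 0.002]
collars scene 0.68 [195.3 262.5] [0.64  0.031 0.27 ]
bin scene 0.71 [206.1 276.3] [0.634 0.084 0.272]
bin top 0.66 [241.3 348.6] [ 0.452 -0.234  0.03 ]
   meet [ 0.453 -0.237  0.006]
bin_bail scene 0.57 [178.9 274.8] [ 0.454 -0.242  0.106]
bin_bail top 0.78 [240.1 351.3] [ 0.447 -0.229  0.105]
   meet [ 0.452 -0.232  0.109]
bin_tab scene 0.58 [194.7 293.4] [ 0.395 -0.226  0.037]
bin_tab top 0.95 [264.6 351.9] [ 0.378 -0.242  0.044]
   meet [ 0.38  -0.247  0.019]
bottle top 0.61 [179.2 390.9] [ 0.643 -0.358  0.088]
adapter scene 0.96 [248.7 313. ] [0.61  0.196 0.223]
adapter top 0.97 [237.1 272.2] [0.458 0.008 0.033]
   meet [0.465 0.004 0.013]
disc scene 0.62 [380.2 333.7] [0.658 0.366 0.013]
disc top 0.74 [181.2 166.3] [0.635 0.359 0.011]
   meet [ 0.644  0.359 -0.008]
[ 0.179 -0.547  0.205] [[-0.951  0.     0.311]
 [-0.311 -0.    -0.951]
 [ 0.    -1.     0.   ]]
```

View pics/scene0.png

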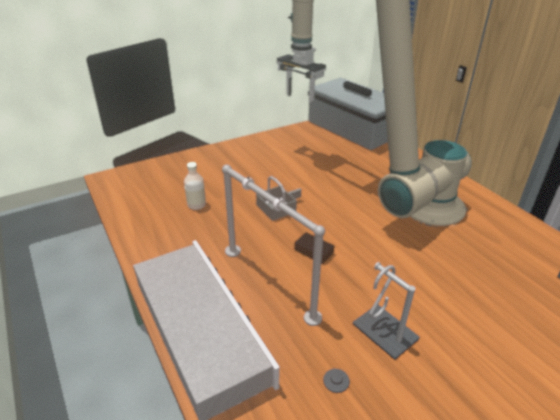

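View pics/top0.png

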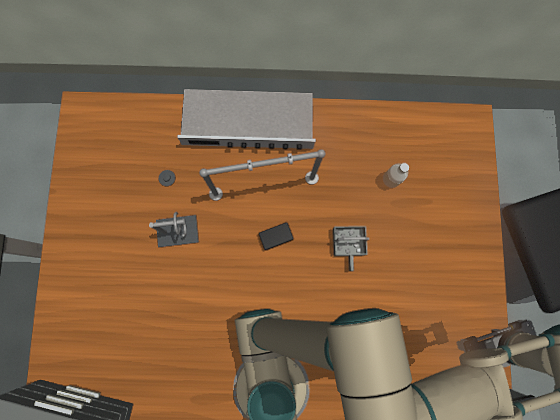

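```bash
python3 - <<'E'
from h import *
np.set_printoptions(precision=4,suppress=True)
P=np.vstack([cloud(dict(np.load(n+"0.npz"))).reshape(-1,3) for n in("scene","top")]);P=P[~np.isnan(P[:,0])]
T=cloud(dict(np.load("top0.npz"))).reshape(-1,3);T=T[~np.isnan(T[:,0])]
def box(x0,x1,y0,y1,z0,z1,Q=P): return Q[(Q[:,0]>x0)&(Q[:,0]<x1)&(Q[:,1]>y0)&(Q[:,1]<y1)&(Q[:,2]>z0)&(Q[:,2]<z1)]
# rail bar from top camera
for nm,Q in(("top",T),("both",P)):
    q=box(.5,.8,-.3,.35,.255,.30,Q);print(nm,"rail",len(q),q.min(0),q.max(0),np.median(q,0))
    if len(q)>20:
        v=cv2.fitLine(q[:,:2].astype(np.float32),cv2.DIST_HUBER,0,.01,.01).ravel();print(v,np.degrees(np.arctan2(-v[0],v[1])))
        d=np.array([v[0],v[1]])*np.sign(v[1]);s=(q[:,:2]-v[2:])@d;off=(q[:,:2]-v[2:])@[d[1],-d[0]]
        for a in np.arange(-.18,.19,.01):
            m=(s>=a)&(s<a+.01)
            if m.any(): print(round(a,3),m.sum(),(v[2:]+d*(a+.005)),"w",np.ptp(off[m]).round(3),"zmax",np.percentile(q[m,2],95).round(4))
q=box(.40,.55,.2,.40,.160,.25);print("stand top",len(q),q.min(0),q.max(0))
q=box(.40,.55,.2,.42,.005,.018,T);print("base",len(q),q.min(0),q.max(0),cv2.minAreaRect((q[:,:2]*1000).astype(np.float32)))
q=box(.36,.56,-.36,-.16,.095,.118);v=cv2.fitLine(q[:,:2].astype(np.float32),cv2.DIST_HUBER,0,.01,.01).ravel();print("bail",len(q),q.min(0),q.max(0),q.mean(0),v,np.degrees(np.arctan2(-v[0],v[1])))
q=box(.32,.55,-.36,-.16,.035,.052,T);print("bin rim",len(q),cv2.minAreaRect((q[:,:2]*1000).astype(np.float32)))
E
```

```text
top rail 793 [ 0.5866 -0.1254  0.2551] [0.6701 0.2054 0.2922] [0.6286 0.0438 0.2759]
[ 0.1985 -0.9801  0.6283  0.0416] -168.55365
-0.18 2 [ 0.663  -0.1299] w 0.004 zmax 0.275
-0.17 24 [ 0.6611 -0.1201] w 0.018 zmax 0.2839
-0.16 31 [ 0.6591 -0.1103] w 0.02 zmax 0.283
-0.15 20 [ 0.6571 -0.1005] w 0.015 zmax 0.2791
-0.14 20 [ 0.6551 -0.0907] w 0.015 zmax 0.2801
-0.13 21 [ 0.6531 -0.0809] w 0.015 zmax 0.2781
-0.12 20 [ 0.6511 -0.0711] w 0.012 zmax 0.2792
-0.11 22 [ 0.6492 -0.0613] w 0.014 zmax 0.2803
-0.1 22 [ 0.6472 -0.0515] w 0.014 zmax 0.2796
-0.09 20 [ 0.6452 -0.0417] w 0.013 zmax 0.2788
-0.08 39 [ 0.6432 -0.0319] w 0.027 zmax 0.2858
-0.07 23 [ 0.6412 -0.0221] w 0.016 zmax 0.2815
-0.06 20 [ 0.6392 -0.0123] w 0.014 zmax 0.2783
-0.05 23 [ 0.6373 -0.0025] w 0.015 zmax 0.2785
-0.04 19 [0.6353 0.0073] w 0.014 zmax 0.2797
-0.03 22 [0.6333 0.0171] w 0.015 zmax 0.2796
-0.02 22 [0.6313 0.0269] w 0.013 zmax 0.2781
-0.01 20 [0.6293 0.0367] w 0.014 zmax 0.2782
0.0 23 [0.6273 0.0465] w 0.016 zmax 0.2804
0.01 21 [0.6253 0.0563] w 0.012 zmax 0.2785
0.02 28 [0.6234 0.0661] w 0.025 zmax 0.2835
0.03 3
[... 2074 characters left out ...]
w 0.016 zmax 0.2783
0.12 50 [0.6082 0.1685] w 0.017 zmax 0.2771
0.13 55 [0.6063 0.1783] w 0.017 zmax 0.2772
0.14 50 [0.6044 0.1881] w 0.02 zmax 0.2795
0.15 84 [0.6025 0.1979] w 0.026 zmax 0.2809
0.16 82 [0.6006 0.2078] w 0.021 zmax 0.2783
stand top 598 [0.4476 0.2577 0.1602] [0.5102 0.3607 0.1866]
base 820 [0.4025 0.2055 0.005 ] [0.5491 0.4162 0.0178] ((475.60736083984375, 310.73931884765625), (146.32421875, 209.92251586914062), 0.3768714964389801)
bail 123 [ 0.4474 -0.2746  0.095 ] [ 0.4585 -0.1903  0.1136] [ 0.4536 -0.2328  0.1036] [ 0.0459 -0.9989  0.4536 -0.2328] -177.36992
bin rim 213 ((428.4081115722656, -237.20465087890625), (139.87503051757812, 101.22294616699219), 2.785567283630371)
```

The scene view shows the hook on its stand at about (382,290), the rail from (228,170) to (320,232), and the bin near (278,200). In the top view the hook is near (178,228), the collars near (249,165) and (291,158), and the bin near (350,242). The networks agree with this, and the rail yaw is about 11°. I still need the stand yaw and finer collar positions.

```bash
python3 - <<'E'
from h import *
np.set_printoptions(precision=4,suppress=True)
c=dict(np.load("top0.npz"));s=dict(np.load("scene0.npz"))
for nm,cc in(("top",c),("scene",s)):
    P=cloud(cc);col=cc["color"].astype(int)
    X,Y,Z=P[...,0],P[...,1],P[...,2]
    m=(X>.39)&(X<.56)&(Y>.2)&(Y<.42)&(Z<.03)&(col[...,0]-col[...,2]<25)&(col[...,0]<110)
    q=P[m];print(nm,"base",len(q),np.median(q[:,2]),cv2.minAreaRect((q[:,:2]*1000).astype(np.float32)))
    m=(X>.39)&(X<.56)&(Y>.2)&(Y<.42)&(Z>.155)
    q=P[m]
    a=q[q[:,1]>.31];print(" peg y>.31",len(a),a.mean(0) if len(a) else 0)
    b=q[(q[:,1]>.255)&(q[:,1]<.272)];print(" peg end",len(b),b.mean(0) if len(b) else 0,q.min(0),q.max(0))
    for t in np.arange(.25,.38,.01):
        k=q[(q[:,1]>=t)&(q[:,1]<t+.01)]
        if len(k): print("  ",round(t,2),len(k),np.median(k,0),np.ptp(k[:,0]).round(3))
    m=(X>.55)&(X<.72)&(Y>-.06)&(Y<.11)&(Z>.2795)&(Z<.3);q=P[m]
    for y0,y1 in((-.06,.0),(.05,.11)):
        k=q[(q[:,1]>y0)&(q[:,1]<y1)];print(" collar",len(k),k.mean(0),k.min(0),k.max(0))
    w=np.array([P[m].mean(0)]);
E
```

```text
top base 826 0.008992390617003632 ((474.5680236816406, 314.07733154296875), (91.7861099243164, 130.04888916015625), 8.571093559265137)
 peg y>.31 77 [0.4689 0.3357 0.1731]
 peg end 30 [0.4801 0.2634 0.1733] [0.4453 0.2577 0.1555] [0.5084 0.3577 0.1866]
   0.25 11 [0.4801 0.2586 0.1723] 0.014
   0.26 14 [0.4807 0.2648 0.1745] 0.015
   0.27 33 [0.4732 0.2776 0.1732] 0.039
   0.28 54 [0.4793 0.2837 0.1791] 0.06
   0.29 15 [0.4776 0.2956 0.1731] 0.035
   0.3 15 [0.4734 0.3047 0.1734] 0.012
   0.31 13 [0.4712 0.3146 0.1735] 0.009
   0.32 18 [0.4706 0.3253 0.1734] 0.012
   0.33 11 [0.4703 0.3355 0.1734] 0.009
   0.34 21 [0.4671 0.3453 0.1746] 0.013
   0.35 14 [0.4668 0.3543 0.1741] 0.012
 collar 33 [ 0.6436 -0.0338  0.2827] [ 0.6321 -0.06    0.2796] [ 0.6543 -0.0198  0.2883]
 collar 33 [0.6218 0.0752 0.2829] [0.6117 0.0598 0.2796] [0.6351 0.107  0.2922]
scene base 1409 0.00837841651745741 ((477.04083251953125, 319.0914611816406), (87.06797790527344, 125.79792785644531), 9.507311820983887)
 peg y>.31 177 [0.4732 0.3402 0.1707]
 peg end 44 [0.4849 0.2649 0.173 ] [0.4518 0.2589 0.155 ] [0.5122 0.3607 0.184 ]
   0.25 2 [0.481  0.2594 0.174 ] 0.01
   0.26 38 [0.4865 0.2638 0.1737] 0.018
   0.27 18 [0.4839 0.2741 0.1736] 0.008
   0.28 93 [0.4819 0.2867 0.177 ] 0.059
   0.29 55 [0.4949 0.2924 0.1716] 0.04
   0.3 25 [0.4802 0.3051 0.1734] 0.012
   0.31 26 [0.4776 0.3154 0.1734] 0.012
   0.32 27 [0.4765 0.3259 0.1726] 0.012
   0.33 27 [0.4744 0.3342 0.1725] 0.012
   0.34 30 [0.473  0.3462 0.1736] 0.014
   0.35 64 [0.4722 0.3559 0.1692] 0.015
   0.36 3 [0.4689 0.3602 0.1615] 0.003
 collar 20 [ 0.646  -0.0293  0.2828] [ 0.6381 -0.034   0.2803] [ 0.6523 -0.0253  0.2869]
 collar 27 [0.6242 0.0786 0.2821] [0.6141 0.0724 0.2798] [0.633  0.0834 0.2861]
```

send_rows(deltas="0 -1 0 0 0 0;0 -1 0 0 0 0;-1 -.5 -1 0 .5 0;-1 0 -1 0 .5 0;-1 0 -1 0 .5 0;-1 0 -1 0 .5 0", grip=1)

```text
time_s: 2.0
ee_pos: [0.2818, -0.3771, 0.3225]
orientation: [0.036, -0.706, 0.706, -0.037]
contact_force: [0.7, 0.2, 0.1]
finger_gap: 0.0941
```

```bash
cat >> h.py <<'E'
def Rt(yaw,a):
    c,s=np.cos(np.radians(a)),np.sin(np.radians(a))
    return R.from_euler("z",yaw,degrees=True)*R.from_matrix(np.array([[-s,0,-c],[c,0,-s],[0,-1,0]]).T)
def Rt(yaw,a):
    c,s=np.cos(np.radians(a)),np.sin(np.radians(a))
    return R.from_euler("z",yaw,degrees=True)*R.from_matrix(np.array([[-s,c,0],[0,0,-1],[-c,-s,0]]))
def plan(wps,vmax=.9,start=None):
    """wps: (pos,Rot,nrows or None); prints rows"""
    p,r=start or tool()
    for w in wps:
        P,Q=np.array(w[0]),w[1];n=w[2] if len(w)>2 else None
        v=(r.inv()*Q).as_rotvec();d=P-p
        n=n or int(max(np.ceil(np.linalg.norm(d)/(.05*vmax)),np.ceil(np.degrees(np.linalg.norm(v))/(6*vmax)),1))
        o=[]
        st=R.from_rotvec(v/n)
        for i in range(n):
            dd=r.inv().apply(d/n)/.05;o.append(" ".join("%g"%round(k,2) for k in [*dd,*np.degrees(v/n)/6]));r=r*st
        print(n,"rows:",";".join(o));p,r=P,Q
E
python3 - <<'E'
from h import *
Q=Rt(9,45);t=Q.apply([0,1,0]);print(t)
g=np.array([.459,.282,.1336])
plan([([.36,.0,.32],Q,9),(g-.11*t+[0,0,.03],Q)])
E
```

```text
[ 0.69840112  0.11061587 -0.70710678]
9 rows: -0.26 0.01 -0.82 -0.02 -0.05 0.83;-0.26 0.03 -0.81 -0.02 -0.05 0.83;-0.26 0.05 -0.81 -0.02 -0.05 0.83;-0.26 0.08 -0.81 -0.02 -0.05 0.83;-0.26 0.1 -0.81 -0.02 -0.05 0.83;-0.25 0.13 -0.81 -0.02 -0.05 0.83;-0.25 0.15 -0.81 -0.02 -0.05 0.83;-0.24 0.18 -0.8 -0.02 -0.05 0.83;-0.22 0.2 -0.8 -0.02 -0.05 0.83
7 rows: 0.03 0.29 -0.75 0 0 0;0.03 0.29 -0.75 0 0 0;0.03 0.29 -0.75 0 0 0;0.03 0.29 -0.75 0 0 0;0.03 0.29 -0.75 0 0 0;0.03 0.29 -0.75 0 0 0;0.03 0.29 -0.75 0 0 0
```

send_rows(deltas="-.26 .01 -.82 -.02 -.05 .83;-.26 .03 -.81 -.02 -.05 .83;-.26 .05 -.81 -.02 -.05 .83;-.26 .08 -.81 -.02 -.05 .83;-.26 .1 -.81 -.02 -.05 .83;-.25 .13 -.81 -.02 -.05 .83;-.25 .15 -.81 -.02 -.05 .83;-.24 .18 -.8 -.02 -.05 .83;-.22 .2 -.8 -.02 -.05 .83;.03 .29 -.75 0 0 0;.03 .29 -.75 0 0 0;.03 .29 -.75 0 0 0;.03 .29 -.75 0 0 0;.03 .29 -.75 0 0 0;.03 .29 -.75 0 0 0;.03 .29 -.75 0 0 0;0 0 0 0 0 0;0 0 0 0 0 0")

```text
time_s: 3.8
ee_pos: [0.3504, 0.0959, 0.2563]
orientation: [0.196, 0.683, -0.65, 0.268]
contact_force: [0.3, -0.1, 0.2]
finger_gap: 0.094
```

```bash
python3 - <<'E'
from h import *
np.set_printoptions(precision=4,suppress=True)
s=manip.sense();print(s["joint_pos"],s["time_s"]);p,r=tool();print(p,r.as_matrix())
c=manip.camera("wrist");save(c,"w1.png");np.savez("w1.npz",**c)
print(np.linalg.inv(np.r_[np.c_[r.as_matrix(),p],[[0,0,0,1]]])@c["cam_to_world"])
for l in("hook","hook_top","hook_low","hook_grip","stand"):
    for a in manip.landmark_of(l,"wrist")[:1]: print(l,a["score"],a["position"],pt(c,a["position"]))
E
```

```text
[-0.034  -0.4926  2.2302  0.1453  0.7449  1.3549] 3.8
[0.3504 0.0959 0.2563] [[-0.7793  0.6166  0.1119]
 [-0.0816  0.0773 -0.9937]
 [-0.6213 -0.7835 -0.0099]]
[[-0.0014  0.9652  0.2616 -0.0774]
 [-0.     -0.2616  0.9652 -0.1807]
 [ 1.      0.0014  0.0004 -0.0007]
 [ 0.      0.      0.      1.    ]]
hook 0.93 [201.7, 162.8] [0.4705 0.2808 0.039 ]
hook_top 0.7 [144.4, 120.4] [0.4731 0.2796 0.1752]
hook_low 0.71 [260.7, 516.3] [ 0.4454 -0.2315  0.0129]
hook_grip 0.81 [173.2, 128.5] [0.4544 0.2772 0.1477]
stand 0.63 [208.1, 168.6] [0.4722 0.2816 0.0126]
```

View pics/w1.png

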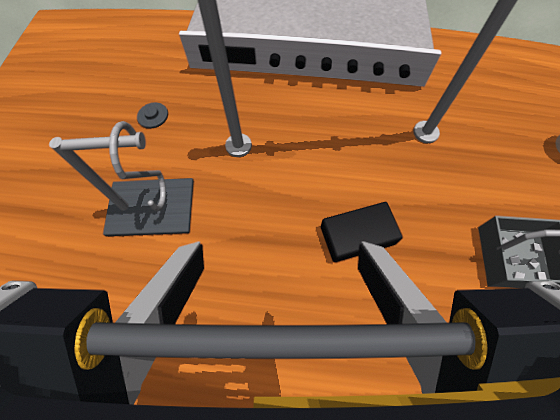

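The wrist view shows the hook on its peg at about (120,125)–(150,205), with the shank facing the gripper. The stand's base is at (148,207). The move fell short because of the speed limits, so I'll continue at a slower pace.

```bash
python3 - <<'E'
from h import *
Q=Rt(9,47);t=Q.apply([0,1,0])
g=np.array([.459,.282,.1336])
plan([(g-.09*t,Q,8)])
E
```

```text
8 rows: -0.04 0.22 -0.43 -0.03 -0.06 0.09;-0.04 0.22 -0.43 -0.03 -0.06 0.09;-0.04 0.22 -0.43 -0.03 -0.06 0.09;-0.04 0.22 -0.43 -0.03 -0.06 0.09;-0.04 0.22 -0.43 -0.03 -0.06 0.09;-0.04 0.23 -0.43 -0.03 -0.06 0.09;-0.04 0.23 -0.43 -0.03 -0.06 0.09;-0.04 0.23 -0.43 -0.03 -0.06 0.09
```

send_rows(deltas="-.04 .22 -.43 -.03 -.06 .09;-.04 .22 -.43 -.03 -.06 .09;-.04 .22 -.43 -.03 -.06 .09;-.04 .22 -.43 -.03 -.06 .09;-.04 .22 -.43 -.03 -.06 .09;-.04 .23 -.43 -.03 -.06 .09;-.04 .23 -.43 -.03 -.06 .09;-.04 .23 -.43 -.03 -.06 .09;0 0 0 0 0 0;0 0 0 0 0 0")

```text
time_s: 5.1
ee_pos: [0.4009, 0.2615, 0.2061]
orientation: [0.197, 0.679, -0.638, 0.305]
contact_force: [0.8, -0.3, -1.3]
finger_gap: 0.0938
```

```bash
cat > look.py <<'E'
from h import *
import sys
np.set_printoptions(precision=4,suppress=True)
def hookfit(n,name):
    c=manip.camera(n);save(c,name);P=cloud(c);return c,P
E
python3 - <<'E'
from look import *
s=manip.sense();print(s["joint_pos"],s["time_s"]);p,r=tool();print(p);print(r.as_matrix())
c,P=hookfit("wrist","w2.png");np.savez("w2.npz",**c)
for l in("hook_top","hook_grip","hook_low"):
    for a in manip.landmark_of(l,"wrist")[:1]: print(l,a["score"],a["position"],pt(c,a["position"]))
q=P.reshape(-1,3);q=q[~np.isnan(q[:,0])]
f=R.from_euler("z",-9,degrees=True).apply(q-[.479,.285,.028])
for z in np.arange(.0,.165,.01):
    m=(abs(f[:,0])<.05)&(abs(f[:,1])<.02)&(f[:,2]>=z)&(f[:,2]<z+.01)
    if m.any(): print(round(z,3),m.sum(),"x",f[m,0].min(),np.median(f[m,0]),f[m,0].max(),"y",np.percentile(f[m,1],[5,50,95]))
E
```

```text
[ 0.7193 -0.1285  2.226  -0.7712  0.5268  2.7033] 5.1
[0.4009 0.2615 0.2061]
[[-0.7363  0.6567  0.1634]
 [-0.1215  0.1093 -0.9866]
 [-0.6657 -0.7462 -0.0007]]
hook_top 0.73 [177.0, 269.4] [0.4705 0.2823 0.1845]
hook_grip 0.79 [214.1, 270.1] [0.4485 0.2783 0.1651]
hook_low 0.91 [237.6, 269.9] [0.4784 0.2877 0.0387]
0.0 49 x -0.008758948121080808 0.0010792069900822261 0.010158328302893515 y [-0.0022  0.0015  0.0046]
0.01 103 x -0.021308437314573075 0.00911638688195319 0.0211181678303863 y [-0.0024  0.0004  0.004 ]
0.02 20 x -0.029608640009436245 -0.0035365158856921763 0.02260842664104192 y [-0.0028 -0.0013  0.0026]
0.03 22 x -0.030096756390460135 -0.02920746578619532 0.027604407700249977 y [-0.002   0.0007  0.0045]
0.04 52 x -0.0301269141908824 -0.02756775912498688 0.021921929063156015 y [-0.0021  0.001   0.0042]
0.05 4 x 0.011734744724780255 0.015797855987859103 0.018618446163558167 y [-0.0027 -0.0021 -0.0005]
0.06 5 x 0.006319144203935285 0.007582743234358913 0.012801217158897205 y [-0.003  -0.0018 -0.0007]
0.07 3 x 0.000498395571032402 0.0010198686638568013 0.005250489940166486 y [-0.0023 -0.0021 -0.0014]
0.08 3 x -0.0066348670813016035 -0.0037656157085829336 -0.0034207968125231003 y [-0.0026 -0.0025 -0.0017]
0.09 4 x -0.01207701966295051 -0.010758290725694796 -0.008264356312616974 y [-0.0029 -0.0024 -0.0019]
0.1 2 x -0.018856080751855325 -0.017139444382385828 -0.01542280801291633 y [-0.0024 -0.0023 -0.0022]
0.11 10 x -0.02621270640126743 0.02644926144125942 0.02814501624577291 y [-0.0027 -0.0026 -0.0017]
0.12 55 x -0.03457726952559931 -0.03337066717489714 0.02828121605135567 y [-0.0028  0.0001  0.0043]
0.13 98 x -0.03395922481753179 -0.030959643720592574 0.027661767744239146 y [-0.0025  0.0007  0.0047]
0.14 705 x -0.030158091399194564 -0.005309376609034626 0.025722675313803775 y [-0.0182 -0.001   0.0177]
0.15 477 x -0.02270783076018978 -0.0033383247441304167 0.02067009021176042 y [-0.004   0.0011  0.0082]
```

View pics/w2.png

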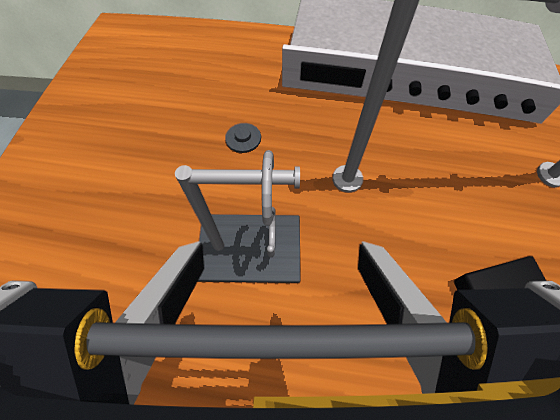

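The model pose of the hook fits the cloud within about 1–2 mm, and the picture shows it upright at about (268,155)–(272,250) between the fingers. Joint 6 is at its limit, so I'll flip the tool half a turn, which gives the same grasp.

send_rows(deltas="0 0 0 0 -1 0;0 0 0 0 -1 0;0 0 0 0 -1 0;0 0 0 0 -1 0;0 0 0 0 -1 0;0 0 0 0 -1 0;0 0 0 0 -1 0;0 0 0 0 -1 0;0 0 0 0 -1 0;0 0 0 0 -1 0;0 0 0 0 -1 0;0 0 0 0 -1 0;0 0 0 0 -1 0;0 0 0 0 -1 0;0 0 0 0 -1 0;0 0 0 0 -1 0")

```text
time_s: 6.9
ee_pos: [0.4002, 0.2623, 0.2068]
orientation: [-0.343, 0.226, -0.571, 0.711]
contact_force: [0.3, -0.0, -0.1]
finger_gap: 0.0941
```

send_rows(deltas="0 0 0 0 -1 0;0 0 0 0 -1 0;0 0 0 0 -1 0;0 0 0 0 -1 0;0 0 0 0 -1 0;0 0 0 0 -1 0;0 0 0 0 -1 0;0 0 0 0 -1 0;0 0 0 0 -1 0;0 0 0 0 -1 0;0 0 0 0 -1 0;0 0 0 0 -1 0;0 0 0 0 -1 0;0 0 0 0 -1 0;0 0 0 0 0 0")

```text
time_s: 8.4
ee_pos: [0.4002, 0.2623, 0.2068]
orientation: [-0.637, -0.306, -0.197, 0.68]
contact_force: [0.1, -0.2, 0.7]
finger_gap: 0.0941
```

```bash
cat >> h.py <<'E'
def Rf(yaw,a): return Rt(yaw,a)*R.from_euler("y",180,degrees=True)
E
python3 - <<'E'
from h import *
s=manip.sense();print(s["joint_pos"],s["time_s"],tool()[0])
Q=Rf(9,47);t=Q.apply([0,1,0]);b=R.from_euler("z",9,degrees=True)
g=np.array([.479,.286,.028])+b.apply([-.020,0,.1056]);print(g)
plan([(g-.09*t,Q,3),(g+.019*t,Q,8)])
E
```

```text
[ 0.7212632  -0.13002238  2.22648811 -0.77180749  0.52601181 -0.4377232 ] 8.4 [0.40024749 0.26234321 0.20675709]
[0.45924623 0.28287131 0.1336    ]
3 rows: -0.03 0.04 0.07 -0.02 0.02 -0.07;-0.03 0.04 0.07 -0.02 0.02 -0.07;-0.03 0.04 0.07 -0.02 0.02 -0.07
8 rows: -0 0.27 0 0 0 0;-0 0.27 0 0 0 0;-0 0.27 0 0 0 0;-0 0.27 0 0 0 0;-0 0.27 0 0 0 0;-0 0.27 0 0 0 0;-0 0.27 0 0 0 0;-0 0.27 0 0 0 0
```

send_rows(deltas="-.03 .04 .07 -.02 .02 -.07;-.03 .04 .07 -.02 .02 -.07;-.03 .04 .07 -.02 .02 -.07;0 .27 0 0 0 0;0 .27 0 0 0 0;0 .27 0 0 0 0;0 .27 0 0 0 0;0 .27 0 0 0 0;0 .27 0 0 0 0;0 .27 0 0 0 0;0 .27 0 0 0 0;0 0 0 0 0 0")

```text
time_s: 9.6
ee_pos: [0.474, 0.2859, 0.135]
orientation: [-0.639, -0.302, -0.198, 0.679]
contact_force: [-0.9, -0.7, 0.3]
finger_gap: 0.0939
```

send_rows(deltas="0 0 0 0 0 0;0 0 0 0 0 0;0 0 0 0 0 0;0 0 0 0 0 0;0 0 0 0 0 0;0 0 0 0 0 0;0 0 0 0 0 0;0 0 0 0 0 0;0 0 0 0 0 0;0 0 0 0 0 0", grip=-1, newtons=50)

```text
time_s: 10.6
ee_pos: [0.4725, 0.2856, 0.1349]
orientation: [-0.639, -0.302, -0.198, 0.679]
contact_force: [0.3, 0.5, 0.3]
finger_gap: 0.0175
```

```bash
python3 - <<'E'
from h import *
s=manip.sense();print(s["joint_pos"],s["time_s"],s["finger_gap"]);p,Q=tool();print(p,p-.019*Q.apply([0,1,0]))
b=R.from_euler("z",9,degrees=True)
p1=p+b.apply([-.010,0,.037]);p2=p1+b.apply([-.045,0,.030]);p3=p2+b.apply([-.03,0,.05])
plan([(p1,Q,6),(p2,Q,5),(p3,Q,3)])
E
```

```text
[ 0.63121662  0.09429096  2.24733905 -1.17780982  0.33230385 -0.04772897] 10.6 0.017510270666830176
[0.47246432 0.28562164 0.1349209 ] [0.46001941 0.283617   0.14913728]
6 rows: 0.06 -0.11 0 0 0 0;0.06 -0.11 0 0 0 0;0.06 -0.11 0 0 0 0;0.06 -0.11 0 0 0 0;0.06 -0.11 0 0 0 0;0.06 -0.11 0 0 0 0
5 rows: -0.06 -0.21 0 0 0 0;-0.06 -0.21 0 0 0 0;-0.06 -0.21 0 0 0 0;-0.06 -0.21 0 0 0 0;-0.06 -0.21 0 0 0 0
3 rows: 0.07 -0.38 0 0 0 0;0.07 -0.38 0 0 0 0;0.07 -0.38 0 0 0 0
```

Joint 4 reached its range (-1.18), so the tool stopped about 15 mm short of the grip point. I'll reopen, back off a bit, make the tilt steeper and approach again.

send_rows(deltas="0 0 0 0 0 0;0 0 0 0 0 0;0 0 0 0 0 0;0 0 0 0 0 0;0 0 0 0 0 0;0 0 0 0 0 0;0 -.25 0 0 0 0;0 -.25 0 0 0 0;0 -.25 0 0 0 0;0 -.25 0 0 0 0;0 -.25 0 0 0 0", grip=1)

```text
time_s: 11.7
ee_pos: [0.4311, 0.2789, 0.182]
orientation: [-0.639, -0.302, -0.198, 0.679]
contact_force: [0.6, 0.5, -0.1]
finger_gap: 0.0936
```

```bash
python3 - <<'E'
from h import *
s=manip.sense();print(s["joint_pos"],s["time_s"],s["finger_gap"],tool()[0])
Q=Rf(9,62);t=Q.apply([0,1,0]);b=R.from_euler("z",9,degrees=True)
g=np.array([.479,.2855,.028])+b.apply([-.020,0,.1056]);print(g)
plan([(g-.06*t,Q,8),(g+.019*t,Q,7)])
E
```

```text
[ 0.69782895 -0.03520934  2.22007632 -0.87573553  0.45862162 -0.32780924] 11.7 0.09364572942856661 [0.43107552 0.27885853 0.18198535]
[0.45924623 0.28237131 0.1336    ]
8 rows: 0.01 -0.01 -0 -0 0 0.28;0.01 -0.01 -0 -0 0 0.28;0.01 -0.01 -0 -0 0 0.28;0.01 -0.01 -0 -0 0 0.28;0.01 -0.01 -0 -0 0 0.28;0.01 -0.01 -0 -0 0 0.28;0.01 -0.01 -0 -0 0 0.28;0.01 -0.01 -0 -0 0 0.28
7 rows: -0 0.23 0 0 0 0;-0 0.23 0 0 0 0;-0 0.23 0 0 0 0;-0 0.23 0 0 0 0;-0 0.23 0 0 0 0;-0 0.23 0 0 0 0;-0 0.23 0 0 0 0
```

send_rows(deltas=".01 -.01 0 0 0 .28;.01 -.01 0 0 0 .28;.01 -.01 0 0 0 .28;.01 -.01 0 0 0 .28;.01 -.01 0 0 0 .28;.01 -.01 0 0 0 .28;.01 -.01 0 0 0 .28;.01 -.01 0 0 0 .28;0 .23 0 0 0 0;0 .23 0 0 0 0;0 .23 0 0 0 0;0 .23 0 0 0 0;0 .23 0 0 0 0;0 .23 0 0 0 0;0 .23 0 0 0 0;0 0 0 0 0 0")

```text
time_s: 13.3
ee_pos: [0.4697, 0.2848, 0.1143]
orientation: [-0.671, -0.225, -0.116, 0.697]
contact_force: [-0.2, 0.1, -0.6]
finger_gap: 0.0934
```

```bash
python3 - <<'E'
from look import *
s=manip.sense();print(s["joint_pos"],s["time_s"],s["finger_gap"]);p,Q=tool();g=p-.019*Q.apply([0,1,0]);print(p,g,"hook frame",R.from_euler("z",-9,degrees=True).apply(g-[.479,.2855,.028]))
c=manip.camera("scene");q=cloud(c).reshape(-1,3);q=q[~np.isnan(q[:,0])]
f=R.from_euler("z",-9,degrees=True).apply(q-[.479,.285,.028])
for z in np.arange(.0,.12,.01):
    m=(abs(f[:,0])<.05)&(abs(f[:,1])<.02)&(f[:,2]>=z)&(f[:,2]<z+.01)
    if m.any(): print(round(z,3),m.sum(),"x",f[m,0].min(),f[m,0].max(),"y",np.percentile(f[m,1],[5,50,95]))
save(c,"s2.png");cv2.imwrite("pics/s2c.png",cv2.resize(c["color"][180:400,280:500,::-1],None,fx=2.7,fy=2.7))
E
```

```text
[ 0.5443  0.1281  2.0906 -0.3804  0.4964 -0.8886] 13.3 0.09337776615376507
[0.4697 0.2848 0.1143] [0.4609 0.2834 0.1311] hook frame [-0.0182  0.0007  0.1031]
0.0 35 x -0.0155222956601016 0.014777289306736026 y [-0.0023  0.0021  0.0043]
0.01 29 x -0.0236216271122475 0.02613207794377038 y [-0.0019  0.0023  0.0047]
0.02 22 x -0.025083287219607474 0.031078491912063147 y [-0.0008  0.0025  0.004 ]
0.03 29 x -0.025184057042557145 0.02991432438995984 y [-0.0022  0.0013  0.0046]
0.04 28 x -0.02527068599395482 0.0254446302449355 y [-0.003   0.0016  0.0044]
0.05 16 x 0.008821581472911533 0.017887362681511997 y [-0.0017  0.0009  0.0036]
0.06 19 x -0.001460361414698949 0.014277909780219039 y [-0.003   0.0022  0.0039]
0.07 17 x -0.0013092906063090232 0.008587611862959612 y [-0.0018  0.0017  0.0046]
0.08 20 x -0.009551671291161669 -0.0011709925179752658 y [-0.0022  0.0015  0.0042]
0.09 20 x -0.018562297740253128 -0.006417628042208908 y [-0.0019  0.0022  0.0042]
0.1 16 x -0.023143568363731624 -0.01228910055886471 y [-0.0022  0.0024  0.004 ]
0.11 11 x -0.018696208146563295 0.03582621791781821 y [-0.0018  0.0011  0.0045]
```

View pics/s2c.png

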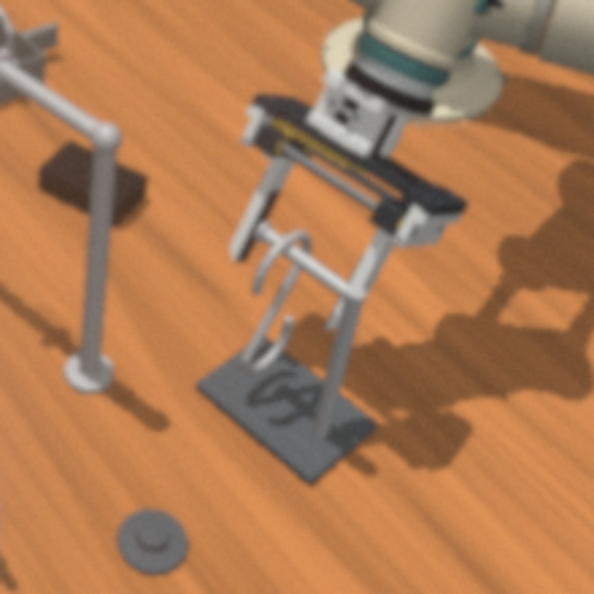

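The crop shows the fingers straddling the shank. The hook still hangs undisturbed on the peg, with its curl at about (280,255) and its shank at about (268,320). I'll close now.

send_rows(deltas="0 0 0 0 0 0;0 0 0 0 0 0;0 0 0 0 0 0;0 0 0 0 0 0;0 0 0 0 0 0;0 0 0 0 0 0;0 0 0 0 0 0;0 0 0 0 0 0;0 0 0 0 0 0;0 0 0 0 0 0;0 0 0 0 0 0;0 0 0 0 0 0;0 0 0 0 0 0", grip=-1, newtons=55)

```text
time_s: 14.65
ee_pos: [0.4698, 0.2853, 0.1162]
orientation: [-0.67, -0.226, -0.117, 0.698]
contact_force: [-0.1, 1.0, -0.0]
finger_gap: 0.0073
```

```bash
python3 - <<'E'
from h import *
s=manip.sense();print(s["time_s"],s["finger_gap"],s["contact_force"]);p,Q=tool();print(p)
b=R.from_euler("z",9,degrees=True)
p1=p+b.apply([-.010,0,.037]);p2=p1+b.apply([-.045,0,.030]);p3=p2+b.apply([-.02,0,.05])
plan([(p1,Q,6),(p2,Q,5),(p3,Q,3)])
E
```

```text
14.65 0.0072973319363833595 [-0.11720393  1.02843056 -0.04559138]
[0.46983379 0.28531087 0.1162241 ]
6 rows: 0.03 -0.12 0 0 0 0;0.03 -0.12 0 0 0 0;0.03 -0.12 0 0 0 0;0.03 -0.12 0 0 0 0;0.03 -0.12 0 0 0 0;0.03 -0.12 0 0 0 0
5 rows: -0.1 -0.19 0 0 0 0;-0.1 -0.19 0 0 0 0;-0.1 -0.19 0 0 0 0;-0.1 -0.19 0 0 0 0;-0.1 -0.19 0 0 0 0
3 rows: 0.04 -0.36 0 0 0 0;0.04 -0.36 0 0 0 0;0.04 -0.36 0 0 0 0
```

send_rows(deltas=".03 -.12 0 0 0 0;.03 -.12 0 0 0 0;.03 -.12 0 0 0 0;.03 -.12 0 0 0 0;.03 -.12 0 0 0 0;.03 -.12 0 0 0 0;-.1 -.19 0 0 0 0;-.1 -.19 0 0 0 0;-.1 -.19 0 0 0 0;-.1 -.19 0 0 0 0;-.1 -.19 0 0 0 0;.04 -.36 0 0 0 0;.04 -.36 0 0 0 0;.04 -.36 0 0 0 0;0 0 0 0 0 0")

```text
time_s: 16.15
ee_pos: [0.3975, 0.2745, 0.2358]
orientation: [-0.668, -0.227, -0.118, 0.698]
contact_force: [0.9, 0.0, -0.9]
finger_gap: 0.0074
```

```bash
cat >> look.py <<'E'
from scipy.optimize import minimize
from scipy.spatial import cKDTree
def model(step=.002):
    L=[]
    th=np.arange(np.radians(-15.5),np.pi,step/.03);L+= [(.03*np.cos(t),.122+.03*np.sin(t)) for t in th]
    n=54;L+=[(-.03+.056*k,.122-.092*k) for k in np.linspace(0,1,n)]
    th=np.arange(0,-np.pi,-step/.026);L+=[(.026*np.cos(t),.03+.026*np.sin(t)) for t in th]
    L+=[(-.026,z) for z in np.arange(.03,.0421,step)]
    return np.array([(x,0,z) for x,z in L])
M=model()
def fit(q,o,yaw,pitch=0,roll=0,rad=.025):
    """fit hook pose to cloud; returns origin, euler zyx deg, inliers, mean residual"""
    x0=np.r_[np.array(o)*1000,yaw,pitch,roll]
    tr=lambda x:R.from_euler("ZYX",x[3:],degrees=True).apply(M)+x[:3]/1000
    d,_=cKDTree(tr(x0)).query(q);q=q[d<rad]
    def cost(x):
        d,_=cKDTree(tr(x)).query(q);r=np.abs(d-.004);return np.minimum(r,.006).mean()*1000
    s=minimize(cost,x0,method="Nelder-Mead",options=dict(maxiter=700,initial_simplex=np.vstack([x0]+[x0+e for e in np.diag([8,8,8,6,6,6])])))
    return s.x,len(q),s.fun
E
python3 - <<'E'
from look import *
s=manip.sense();print(s["joint_pos"],s["time_s"],s["finger_gap"],s["contact_force"]);p,Q=tool();g=p-.019*Q.apply([0,1,0]);print(p,g)
qs=[];
for n in("scene","top","wrist"):
    c=manip.camera(n);np.savez(n+"3.npz",**c);
    if n!="wrist": q=cloud(c).reshape(-1,3);qs.append(q[~np.isnan(q[:,0])])
    save(c,n+"3.png")
o=g-R.from_euler("z",9,degrees=True).apply([-.0182,0,.1031]);print("expected",o)
for q in qs:
    # drop points near fingers
    t=Q.apply([0,1,0]);zz=Q.apply([0,0,1]);rel=q-p
    k=(np.abs(rel@zz)>.006)&(rel@t<.003)
    k=~k
    print(fit(q[k],o,9))
E
```

```text
[ 0.6341 -0.1059  1.9811 -0.2928  0.8384 -0.9466] 16.15 0.00737932966116003 [ 0.8723  0.0348 -0.8731]
[0.3975 0.2745 0.2358] [0.3886 0.273  0.2525]
expected [0.4065 0.2758 0.1494]
(array([404.9393, 275.6035, 147.3615,   9.3427,   3.8518,   0.2082]), 537, np.float64(1.8184777832602346))
(array([404.781 , 274.2463, 145.9041,   7.9   ,   0.2192,   0.0487]), 150, np.float64(1.0313212971089936))
```

The hook is firmly held (gap 7.4 mm) and clear of the stand, near vertical, within 3 mm of where expected. Next I'll carry it to the rail.

```bash
python3 - <<'E'
from h import *
p,Q=tool();Q2=R.from_euler("z",2.2,degrees=True)*Q;b=R.from_euler("z",11.2,degrees=True)
O=np.array([.634,.0225,.130]);T=lambda dx,dz:O+b.apply([dx-.0075,.0007,dz+.0888])
print(T(-.1,.08))
plan([(T(-.1,.08),Q2,12)])
E
```

```text
[0.52841136 0.00230648 0.2988    ]
12 rows: 0.18 -0.03 -0.48 0.01 -0.03 0;0.18 -0.03 -0.48 0.01 -0.03 0;0.18 -0.03 -0.48 0.01 -0.03 0;0.18 -0.03 -0.48 0.01 -0.03 0;0.18 -0.03 -0.48 0.01 -0.03 0;0.17 -0.03 -0.48 0.01 -0.03 0;0.17 -0.03 -0.48 0.01 -0.03 0;0.17 -0.03 -0.48 0.01 -0.03 0;0.17 -0.04 -0.48 0.01 -0.03 0;0.17 -0.04 -0.48 0.01 -0.03 0;0.17 -0.04 -0.49 0.01 -0.03 0;0.17 -0.04 -0.49 0.01 -0.03 0
```

send_rows(deltas=".17 -.03 -.48 .01 -.03 0;.17 -.03 -.48 .01 -.03 0;.17 -.03 -.48 .01 -.03 0;.17 -.03 -.48 .01 -.03 0;.17 -.03 -.48 .01 -.03 0;.17 -.03 -.48 .01 -.03 0;.17 -.03 -.48 .01 -.03 0;.17 -.03 -.48 .01 -.03 0;.17 -.04 -.48 .01 -.03 0;.17 -.04 -.48 .01 -.03 0;.17 -.04 -.48 .01 -.03 0;.17 -.04 -.48 .01 -.03 0;0 0 0 0 0 0;0 0 0 0 0 0")

```text
time_s: 17.7
ee_pos: [0.5265, 0.0039, 0.2974]
orientation: [-0.668, -0.238, -0.102, 0.698]
contact_force: [-0.1, 0.6, -1.8]
finger_gap: 0.007
```

```bash
python3 - <<'E'
from look import *
s=manip.sense();print(s["joint_pos"],s["time_s"],s["finger_gap"]);p,Q=tool();print(p)
b=R.from_euler("z",11.2,degrees=True);o=p-b.apply([-.0075,.0007,.0888]);print("expected",o,"yaw",np.degrees(np.arctan2(*Q.apply([0,1,0])[[1,0]])))
t=Q.apply([0,1,0]);zz=Q.apply([0,0,1])
for n in("scene","top"):
    c=manip.camera(n);np.savez(n+"4.npz",**c);save(c,n+"4.png")
    q=cloud(c).reshape(-1,3);q=q[~np.isnan(q[:,0])];rel=q-p
    k=~((np.abs(rel@zz)>.006)&(rel@t<.003))
    print(n,fit(q[k],o,11))
    # rail axis near middle, in the same camera
    f=b.inv().apply(q-[.634,.0225,.27]);m=(abs(f[:,0])<.03)&(abs(f[:,1])<.045)&(abs(f[:,2])<.02);
    r=f[m];u=r[:,[0,2]];print(" rail",len(r),r.min(0),r.max(0))
    from scipy.optimize import least_squares
    k=least_squares(lambda v:np.hypot(u[:,0]-v[0],u[:,1]-v[1])-.008,[0,0],loss="soft_l1",f_scale=.002).x;print(" axis off (x,z)",k)
    m=(abs(f[:,0])<.03)&(abs(f[:,1])<.08)&(f[:,2]>.0105)&(f[:,2]<.02);y=f[m,1];print(" collars y",np.median(y[y<0]),np.median(y[y>0]),len(y))
E
```

```text
[-0.2879 -0.1062  1.8221  0.2579  1.0008 -2.1491] 17.7 0.0069869628207974354
[0.5265 0.0039 0.2974]
expected [0.534  0.0047 0.2086] yaw 10.795819686793049
scene (array([532.4854,   6.597 , 208.0719,  11.6057,   3.9243,  -0.0542]), 431, np.float64(1.8722664434039382))
 rail 206 [-0.0045 -0.0446 -0.0077] [0.0096 0.0449 0.0085]
 axis off (x,z) [-0.0002 -0.0023]
 collars y -0.05382733419472157 0.05700151237129988 37
top (array([534.2885,   4.603 , 209.1852,  10.6211,   0.1997,   0.2178]), 92, np.float64(1.0907743872248363))
 rail 195 [-0.0088 -0.045  -0.0044] [0.0073 0.0449 0.0109]
 axis off (x,z) [-0.0001 -0.0009]
 collars y -0.05591880092574358 0.05129039770359803 46
```

```bash
python3 - <<'E'
from h import *
p,Q=tool();b=R.from_euler("z",11.2,degrees=True)
o=p-b.apply([-.0075,.0007,.0888]);O=np.array([.634,.0225,.129]);print(b.inv().apply(o-O))
S=lambda dx,dz:p+O+b.apply([dx,0,dz])-o
plan([(S(-.05,.063),Q,4),(S(-.008,.038),Q,5),(S(0,.004),Q,6)])
E
```

```text
[-0.1018086   0.00319187  0.07995593]
4 rows: 0.19 0.2 -0.02 0 0 0;0.19 0.2 -0.02 0 0 0;0.19 0.2 -0.02 0 0 0;0.19 0.2 -0.02 0 0 0
5 rows: 0.1 0.17 -0 0 0 0;0.1 0.17 -0 0 0 0;0.1 0.17 -0 0 0 0;0.1 0.17 -0 0 0 0;0.1 0.17 -0 0 0 0
6 rows: -0.03 0.11 0 0 0 0;-0.03 0.11 0 0 0 0;-0.03 0.11 0 0 0 0;-0.03 0.11 0 0 0 0;-0.03 0.11 0 0 0 0;-0.03 0.11 0 0 0 0
```

send_rows(deltas=".19 .2 -.02 0 0 0;.19 .2 -.02 0 0 0;.19 .2 -.02 0 0 0;.19 .2 -.02 0 0 0;.1 .17 0 0 0 0;.1 .17 0 0 0 0;.1 .17 0 0 0 0;.1 .17 0 0 0 0;.1 .17 0 0 0 0;-.03 .11 0 0 0 0;-.03 .11 0 0 0 0;-.03 .11 0 0 0 0;-.03 .11 0 0 0 0;-.03 .11 0 0 0 0;-.03 .11 0 0 0 0;0 0 0 0 0 0")

```text
time_s: 19.4
ee_pos: [0.6275, 0.0202, 0.2216]
orientation: [-0.668, -0.239, -0.102, 0.698]
contact_force: [0.8, 0.1, -0.3]
finger_gap: 0.0073
```

```bash
python3 - <<'E'
from look import *
s=manip.sense();print(s["time_s"],s["finger_gap"],s["contact_force"]);p,Q=tool()
b=R.from_euler("z",11.2,degrees=True);o=p-b.apply([-.0075,.0007,.0888]);O=np.array([.634,.0225,.130]);print(b.inv().apply(o-O))
plan([(p+[0,0,-.006],Q,4)])
c=manip.camera("scene");cv2.imwrite("pics/s5c.png",cv2.resize(c["color"][120:320,170:370,::-1],None,fx=3,fy=3))
E
```

```text
19.4 0.007280698624723404 [ 0.7544  0.0602 -0.2802]
[ 0.0007 -0.0017  0.0028]
4 rows: -0.01 0.03 0 0 0 0;-0.01 0.03 0 0 0 0;-0.01 0.03 0 0 0 0;-0.01 0.03 0 0 0 0
```

View pics/s5c.png

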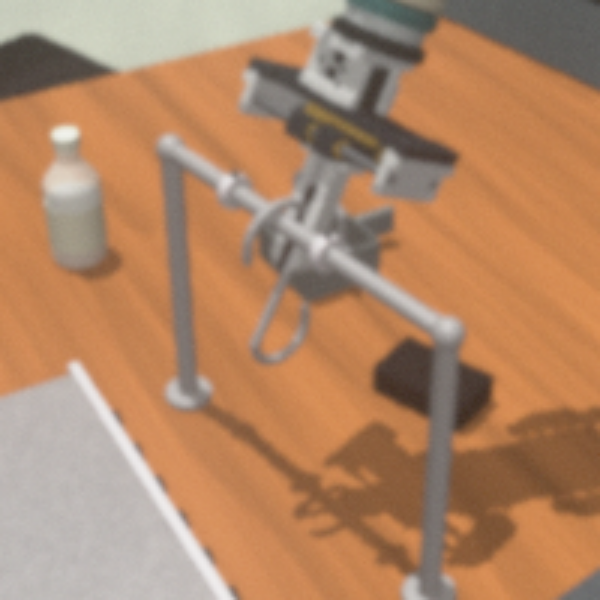

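The crop shows the upper curl over the rail between the collars, which sit at (233,190) and (322,245). The lower curl is at (275,345), opening towards the robot. I'll lower the last few mm.

send_rows(deltas="-.01 .03 0 0 0 0;-.01 .03 0 0 0 0;-.01 .03 0 0 0 0;0 0 0 0 0 0")

```text
time_s: 19.85
ee_pos: [0.6291, 0.0202, 0.2186]
orientation: [-0.668, -0.24, -0.103, 0.697]
contact_force: [-0.8, -0.1, -0.7]
finger_gap: 0.0071
```

send_rows(deltas="-.03 .04 0 0 0 0;-.03 .04 0 0 0 0;0 0 0 0 0 0")

```text
time_s: 20.15
ee_pos: [0.63, 0.02, 0.2179]
orientation: [-0.667, -0.242, -0.106, 0.696]
contact_force: [-9.5, -0.4, 14.7]
finger_gap: 0.0073
```

send_rows(deltas=".02 -.02 0 0 0 0;0 0 0 0 0 0;0 0 0 0 0 0")

```text
time_s: 20.45
ee_pos: [0.6298, 0.02, 0.2181]
orientation: [-0.667, -0.242, -0.105, 0.697]
contact_force: [-7.9, -0.3, 10.6]
finger_gap: 0.0073
```

send_rows(deltas="0 0 0 0 0 0;0 0 0 0 0 0;0 0 0 0 0 0;0 0 0 0 0 0;0 0 0 0 0 0;0 0 0 0 0 0", grip=-0.2)

```text
time_s: 21.05
ee_pos: [0.6285, 0.0201, 0.2142]
orientation: [-0.668, -0.239, -0.103, 0.698]
contact_force: [-0.3, -0.2, 0.4]
finger_gap: 0.0373
```

```bash
python3 - <<'E'
from look import *
s=manip.sense();print(s["joint_pos"],s["time_s"],s["finger_gap"],s["contact_force"]);p,Q=tool();print(p)
b=R.from_euler("z",11.2,degrees=True)
t=Q.apply([0,1,0]);zz=Q.apply([0,0,1])
for n in("scene","top"):
    c=manip.camera(n);q=cloud(c).reshape(-1,3);q=q[~np.isnan(q[:,0])];rel=q-p
    k=(np.abs(rel@zz)>.010)&(rel@t<.003)
    f=b.inv().apply(q-[.634,.0225,.27]);k|=np.hypot(f[:,0],f[:,2])<.011
    q=q[~k];print(n,fit(q,[.634,.0225,.13],11))
plan([(p-.12*t,Q,6)])
E
```

```text
[-0.1871  0.1105  1.8182  0.2507  0.7676 -2.0988] 21.05 0.03729936264547415 [-0.2677 -0.1807  0.3582]
[0.6285 0.0201 0.2142]
scene (array([632.9127,  22.7547, 127.955 ,  10.7435,   1.4443,   0.183 ]), 363, np.float64(0.9844442259355513))
top (array([637.0707,  19.0966, 130.4248,  11.0036,   0.018 ,  -0.1817]), 66, np.float64(0.8681036427865373))
6 rows: -0 -0.4 0 0 0 0;-0 -0.4 0 0 0 0;-0 -0.4 0 0 0 0;-0 -0.4 0 0 0 0;-0 -0.4 0 0 0 0;-0 -0.4 0 0 0 0
```

The hook hangs by itself on the rail: pitch about 1°, near the middle between the collars, with the lower curl towards the robot. I'll retreat and go to the bin, turning the wrist back on the way.

```bash
python3 - <<'E'
from h import *
p,Q=tool();t=Q.apply([0,1,0]);a=p-.12*t
b=R.from_euler("z",2.6,degrees=True);g=np.array([.4525,-.2325,0])+b.apply([-.075,0,.03]);print(g)
QB=Rt(2.6,62);e=g-.11*QB.apply([0,1,0])
plan([(a,Q,6),((a+e)/2,Q*R.from_euler("y",89,degrees=True),15),(e,QB,16)])
E
```

```text
[ 0.37757721 -0.23590222  0.03      ]
6 rows: 0 -0.4 -0 0 0 0;0 -0.4 -0 0 0 0;0 -0.4 -0 0 0 0;0 -0.4 -0 0 0 0;0 -0.4 -0 0 0 0;0 -0.4 -0 0 0 0
15 rows: -0.23 0.02 -0.13 0 0.99 0;-0.22 0.02 -0.15 0 0.99 0;-0.2 0.02 -0.17 0 0.99 0;-0.18 0.02 -0.19 0 0.99 0;-0.16 0.02 -0.21 0 0.99 0;-0.14 0.02 -0.23 0 0.99 0;-0.11 0.02 -0.24 0 0.99 0;-0.09 0.02 -0.25 0 0.99 0;-0.06 0.02 -0.26 0 0.99 0;-0.03 0.02 -0.26 0 0.99 0;-0.01 0.02 -0.27 0 0.99 0;0.02 0.02 -0.26 0 0.99 0;0.05 0.02 -0.26 0 0.99 0;0.07 0.02 -0.25 0 0.99 0;0.1 0.02 -0.25 0 0.99 0
16 rows: 0.12 0.02 -0.22 0.03 1.03 -0.03;0.14 0.02 -0.21 0.03 1.03 -0.03;0.16 0.02 -0.19 0.03 1.03 -0.03;0.18 0.02 -0.17 0.03 1.03 -0.03;0.2 0.02 -0.15 0.03 1.03 -0.03;0.21 0.02 -0.13 0.03 1.03 -0.03;0.23 0.02 -0.11 0.03 1.03 -0.03;0.24 0.02 -0.08 0.03 1.03 -0.03;0.24 0.02 -0.05 0.03 1.03 -0.03;0.25 0.02 -0.03 0.03 1.03 -0.03;0.25 0.02 -0 0.03 1.03 -0.03;0.25 0.03 0.02 0.03 1.03 -0.03;0.24 0.03 0.05 0.03 1.03 -0.03;0.24 0.03 0.08 0.03 1.03 -0.03;0.23 0.03 0.1 0.03 1.03 -0.03;0.21 0.03 0.13 0.03 1.03 -0.03
```

send_rows(deltas="0 -.4 0 0 0 0;0 -.4 0 0 0 0;0 -.4 0 0 0 0;0 -.4 0 0 0 0;0 -.4 0 0 0 0;0 -.4 0 0 0 0;-.23 .02 -.13 0 1 0;-.22 .02 -.15 0 1 0;-.2 .02 -.17 0 1 0;-.18 .02 -.19 0 1 0;-.16 .02 -.21 0 1 0;-.14 .02 -.23 0 1 0;-.11 .02 -.24 0 1 0;-.09 .02 -.25 0 1 0;-.06 .02 -.26 0 1 0;-.03 .02 -.26 0 1 0;-.01 .02 -.27 0 1 0;.02 .02 -.26 0 1 0;.05 .02 -.26 0 1 0;.07 .02 -.25 0 1 0")

```text
time_s: 23.15
ee_pos: [0.4561, -0.1052, 0.2319]
orientation: [-0.426, 0.29, -0.524, 0.678]
contact_force: [-0.3, -0.6, -0.1]
finger_gap: 0.0375
```

send_rows(deltas=".1 .02 -.24 0 1 0;.12 .02 -.22 .03 1 -.03;.14 .02 -.21 .03 1 -.03;.16 .02 -.19 .03 1 -.03;.18 .02 -.17 .03 1 -.03;.2 .02 -.15 .03 1 -.03;.21 .02 -.13 .03 1 -.03;.23 .02 -.11 .03 1 -.03;.24 .02 -.08 .03 1 -.03;.24 .02 -.05 .03 1 -.03;.25 .02 -.03 .03 1 -.03;.25 .02 0 .03 1 -.03;.25 .03 .02 .03 1 -.03;.24 .03 .05 .03 1 -.03;.24 .03 .08 .03 1 -.03;.23 .03 .1 .03 1 -.03;.21 .03 .13 .03 1 -.03;0 0 0 0 0 0", grip=0)

```text
time_s: 24.95
ee_pos: [0.3243, -0.2392, 0.129]
orientation: [0.146, 0.688, -0.683, 0.198]
contact_force: [0.5, 0.3, 1.0]
finger_gap: 0.0471
```

```bash
python3 - <<'E'
from look import *
s=manip.sense();print(s["joint_pos"],s["time_s"],s["finger_gap"]);p,Q=tool();print(p,Q.apply([0,1,0]),Q.apply([0,0,1]))
c=manip.camera("wrist");save(c,"w6.png");P=cloud(c)
for l in("bin","bin_bail","bin_tab"):
    for a in manip.landmark_of(l,"wrist")[:1]: print(l,a["score"],a["position"],pt(c,a["position"]))
q=P.reshape(-1,3);q=q[~np.isnan(q[:,0])]
b=q[(abs(q[:,0]-.455)<.04)&(abs(q[:,1]+.235)<.05)&(q[:,2]>.095)&(q[:,2]<.125)]
v=cv2.fitLine(b[:,:2].astype(np.float32),cv2.DIST_HUBER,0,.01,.01).ravel();print("bail",len(b),b.mean(0),b.min(0),b.max(0),np.degrees(np.arctan(-v[0]/v[1])))
for x in np.arange(.35,.41,.01):
    k=q[(q[:,0]>x)&(q[:,0]<x+.01)&(abs(q[:,1]+.238)<.03)&(q[:,2]>.036)&(q[:,2]<.055)]
    if len(k): print(round(x,3),len(k),k[:,1].min(),k[:,1].mean(),k[:,1].max(),np.median(k[:,2]))
E
```

```text
[-1.3024 -0.0506  2.2371  0.6087  0.9372 -0.1717] 24.95 0.04707478128985464
[ 0.3243 -0.2392  0.129 ] [ 0.4712  0.0244 -0.8817] [ 0.0736 -0.9972  0.0118]
bin 0.86 [149.7, 285.8] [ 0.4464 -0.2367  0.0133]
bin_bail 0.96 [89.9, 289.8] [ 0.4517 -0.2365  0.1118]
bin_tab 0.83 [206.0, 286.1] [ 0.3772 -0.2409  0.0466]
bail 1208 [ 0.452  -0.2361  0.1066] [ 0.4473 -0.2812  0.095 ] [ 0.4582 -0.1918  0.1128] 2.2810278
0.35 33 -0.24501519452092974 -0.24033802516449257 -0.23586707748541835 0.04355725363185081
0.36 125 -0.24533901333050848 -0.2402908164420582 -0.23529796921286014 0.045674537980735674
0.37 119 -0.24495289696253938 -0.2401434030997506 -0.23530564346052069 0.045646847852237216
0.38 117 -0.24426047503946607 -0.23946648139071175 -0.23452252079939406 0.04569508856969651
0.39 109 -0.2435706537655292 -0.23881790179665088 -0.2341762644126527 0.045718265611763065
0.4 398 -0.2679842782655988 -0.2353265095928617 -0.20801738646932771 0.04528102461191166
```

View pics/w6.png

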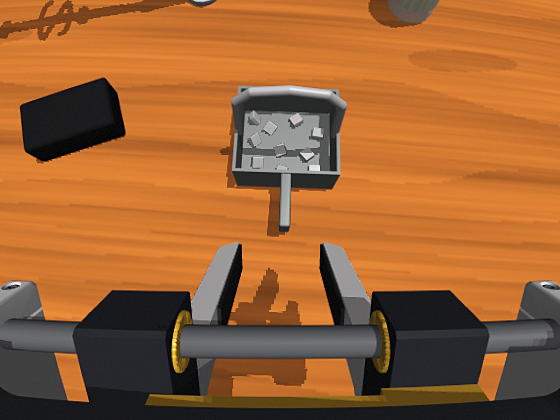

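The wrist view shows the tab at about (286,205), between and ahead of the fingers. The bail is at (290,92) and the bin is upright with its nuts inside. I'll descend on the tab.

```bash
python3 - <<'E'
from h import *
Q=Rt(2.8,62);t=Q.apply([0,1,0]);g=np.array([.377,-.2398,.033])
plan([(g-.06*t,Q,4),(g+.019*t,Q,6)])
E
```

```text
4 rows: -0 0.25 0.02 0 0.07 -0.01;-0 0.25 0.02 0 0.07 -0.01;-0 0.25 0.02 0 0.07 -0.01;-0 0.25 0.02 0 0.07 -0.01
6 rows: -0 0.26 0 0 0 0;-0 0.26 0 0 0 0;-0 0.26 0 0 0 0;-0 0.26 0 0 0 0;-0 0.26 0 0 0 0;-0 0.26 0 0 0 0
```

send_rows(deltas="0 .25 .02 0 .07 -.01;0 .25 .02 0 .07 -.01;0 .25 .02 0 .07 -.01;0 .25 .02 0 .07 -.01;0 .26 0 0 0 0;0 .26 0 0 0 0;0 .26 0 0 0 0;0 .26 0 0 0 0;0 .26 0 0 0 0;0 .26 0 0 0 0;0 0 0 0 0 0")

```text
time_s: 26.25
ee_pos: [0.3855, -0.2381, 0.0157]
orientation: [0.153, 0.692, -0.68, 0.188]
contact_force: [-0.3, -0.0, -0.0]
finger_gap: 0.0472
```

```bash
python3 - <<'E'
from look import *
s=manip.sense();print(s["joint_pos"],s["time_s"],s["contact_force"]);p,Q=tool();t=Q.apply([0,1,0]);print(p,p-.019*t,t,Q.apply([0,0,1]))
E
```

```text
[-1.1038  0.2284  2.3572  0.9483  0.5572 -0.4056] 26.25 [-0.263  -0.0321 -0.0404]
[ 0.3855 -0.2381  0.0157] [ 0.3767 -0.2386  0.0325] [ 0.4674  0.0272 -0.8836] [ 0.0516 -0.9987 -0.0035]
```

send_rows(deltas="0 0 0 0 0 0;0 0 0 0 0 0;0 0 0 0 0 0;0 0 0 0 0 0;0 0 0 0 0 0;0 0 0 0 0 0;0 0 0 0 0 0;0 0 0 0 0 0", grip=-1, newtons=60)

```text
time_s: 27.05
ee_pos: [0.3851, -0.2396, 0.0167]
orientation: [0.154, 0.69, -0.681, 0.188]
contact_force: [-4.0, 0.0, 5.6]
finger_gap: 0.0098
```

send_rows(deltas="-.08 -.15 0 0 0 0;-.08 -.15 0 0 0 0;-.08 -.15 0 0 0 0;-.08 -.15 0 0 0 0;0 0 0 0 0 0;0 0 0 0 0 0")

```text
time_s: 27.65
ee_pos: [0.3849, -0.2388, 0.0501]
orientation: [0.154, 0.691, -0.681, 0.188]
contact_force: [0.1, -0.5, -0.8]
finger_gap: 0.0095
```

```bash
cat >> look.py <<'E'
def binfit(q,near):
    b=q[(np.abs(q-np.array(near))<[.05,.06,.02]).all(1)]
    return b
E
python3 - <<'E'
from look import *
s=manip.sense();print(s["joint_pos"],s["time_s"],s["finger_gap"],s["contact_force"],s["ft_torque"]);p,Q=tool();t=Q.apply([0,1,0]);print(p,p-.019*t)
c=manip.camera("wrist");q=cloud(c).reshape(-1,3);q=q[~np.isnan(q[:,0])]
near=np.array([.452,-.2361,.106])+p-[.3855,-.2381,.0157];print("expect",near)
b=binfit(q,near);k=b[b[:,2]>b[:,2].max()-.02]
v=cv2.fitLine(k[:,:2].astype(np.float32),cv2.DIST_HUBER,0,.01,.01).ravel();print("bail",len(k),k.mean(0),k.min(0),k.max(0),np.degrees(np.arctan(-v[0]/v[1])))
# rim height front/back of bin
Rb=R.from_euler("z",-2.8,degrees=True).apply(q-near+[0,0,.106])
for x0,x1 in((-.047,-.040),(.040,.047),(-.09,-.055)):
    m=(Rb[:,0]>x0)&(Rb[:,0]<x1)&(abs(Rb[:,1])<.055)&(Rb[:,2]>.02)&(Rb[:,2]<.065);print(x0,m.sum(),np.percentile(Rb[m,2],[50,80,95]))
E
```

```text
[-1.1058  0.1494  2.3081  0.8043  0.6385 -0.2323] 27.65 0.009493752533290848 [ 0.1202 -0.4771 -0.8206] [-0.0509  0.4425  0.0112]
[ 0.3849 -0.2388  0.0501] [ 0.3761 -0.2393  0.0669]
expect [ 0.4514 -0.2368  0.1404]
bail 4685 [ 0.4516 -0.2351  0.1395] [ 0.4469 -0.2816  0.1264] [ 0.4581 -0.1887  0.1464] 2.7722275
-0.047 2636 [0.0423 0.0457 0.0465]
0.04 3104 [0.0321 0.0384 0.042 ]
-0.09 3013 [0.045  0.0547 0.0623]
```

```bash
python3 - <<'E'
from h import *
p,Q=tool();b=R.from_euler("z",11,degrees=True);Q2=Rt(11,np.degrees(np.arcsin(-Q.apply([0,1,0])[2])))
H=np.array([.634,.0215,.130]);T=lambda x,z:H+b.apply([x-.0667,.0002,z-.0897])
plan([(p+[0,0,.04],Q,4),(T(-.12,.058),Q2,15)])
E
```

```text
4 rows: -0.09 -0.18 -0 0 0 0;-0.09 -0.18 -0 0 0 0;-0.09 -0.18 -0 0 0 0;-0.09 -0.18 -0 0 0 0
15 rows: -0.1 0.04 -0.29 -0.04 -0.08 -0;-0.1 0.04 -0.29 -0.04 -0.08 -0;-0.1 0.04 -0.29 -0.04 -0.08 -0;-0.1 0.04 -0.29 -0.04 -0.08 -0;-0.11 0.04 -0.29 -0.04 -0.08 -0;-0.11 0.05 -0.29 -0.04 -0.08 -0;-0.11 0.05 -0.29 -0.04 -0.08 -0;-0.11 0.05 -0.29 -0.04 -0.08 -0;-0.12 0.05 -0.29 -0.04 -0.08 -0;-0.12 0.05 -0.29 -0.04 -0.08 -0;-0.12 0.05 -0.28 -0.04 -0.08 -0;-0.12 0.05 -0.28 -0.04 -0.08 -0;-0.12 0.05 -0.28 -0.04 -0.08 -0;-0.13 0.05 -0.28 -0.04 -0.08 -0;-0.13 0.06 -0.28 -0.04 -0.08 -0
```

send_rows(deltas="-.09 -.18 0 0 0 0;-.09 -.18 0 0 0 0;-.09 -.18 0 0 0 0;-.09 -.18 0 0 0 0;-.1 .04 -.29 -.04 -.08 0;-.1 .04 -.29 -.04 -.08 0;-.1 .04 -.29 -.04 -.08 0;-.1 .04 -.29 -.04 -.08 0;-.11 .04 -.29 -.04 -.08 0;-.11 .05 -.29 -.04 -.08 0;-.11 .05 -.29 -.04 -.08 0;-.11 .05 -.29 -.04 -.08 0;-.12 .05 -.29 -.04 -.08 0;-.12 .05 -.29 -.04 -.08 0;-.12 .05 -.28 -.04 -.08 0;-.12 .05 -.28 -.04 -.08 0;-.12 .05 -.28 -.04 -.08 0;-.13 .05 -.28 -.04 -.08 0;-.13 .06 -.28 -.04 -.08 0;0 0 0 0 0 0")

```text
time_s: 29.7
ee_pos: [0.4496, -0.0129, 0.0981]
orientation: [0.103, 0.7, -0.667, 0.235]
contact_force: [0.1, -0.6, -1.8]
finger_gap: 0.0097
```

send_rows(deltas="0 0 0 0 0 0;0 0 0 0 0 0")

```text
time_s: 29.9
ee_pos: [0.4504, -0.0153, 0.0988]
orientation: [0.105, 0.699, -0.667, 0.235]
contact_force: [-1.2, -0.3, -2.6]
finger_gap: 0.0096
```

```bash
cat >> look.py <<'E'
def report():
    s=manip.sense();p,Q=tool();t=Q.apply([0,1,0]);print("t",s["time_s"],"p",p,"gap",s["finger_gap"],"F",s["contact_force"],"yaw",np.degrees(np.arctan2(t[1],t[0])),"a",np.degrees(np.arcsin(-t[2])),"zt",Q.apply([0,0,1])[2])
    b=R.from_euler("z",11,degrees=True);E=p+b.apply([.0667,-.0002,.0897]);H0=np.array([.634,.0215,.13])
    print("bail expected in hook frame",b.inv().apply(E-H0))
    for n in("scene","top","wrist"):
        c=manip.camera(n);np.savez(n+"_l.npz",**c);q=cloud(c).reshape(-1,3);q=q[~np.isnan(q[:,0])]
        f=b.inv().apply(q-H0)
        e=b.inv().apply(E-H0);m=(abs(f[:,0]-e[0])<.02)&(abs(f[:,1]-e[1])<.03)&(abs(f[:,2]-e[2])<.012)&(abs(f[:,1])>.008)
        k=f[m];x=None
        if len(k)>15:
            from scipy.optimize import least_squares
            x=least_squares(lambda v:np.hypot(k[:,0]-v[0],k[:,2]-v[1])-.004,[e[0],e[2]],loss="soft_l1",f_scale=.001).x
        print(n,"bail x,z",len(k),x)
        k=np.hypot(f[:,0],f[:,2]-.14)<.011
        k|=(np.abs(f-e)<[.012,.06,.012]).all(1)&(abs(f[:,1])>.006)
        k|=f[:,2]<-.006
        x,nn,r=fit(q[~k],H0,11)
        print("   hook",b.inv().apply(x[:3]/1000-H0),x[3:],nn,round(r,2))
E
python3 -c "
from look import *
report()"
```

```text
t 29.9 p [ 0.4504 -0.0153  0.0988] gap 0.009615819162088942 F [-1.2432 -0.317  -2.6343] yaw 10.745425890499645 a 62.091946060423275 zt 0.0010704816400345166
bail expected in hook frame [-0.1206 -0.0013  0.0585]
scene bail x,z 42 [-0.1189  0.0537]
   hook [-0.0026  0.001  -0.0019] [10.4845  2.1458  0.0304] 364 0.95
top bail x,z 43 [-0.1193  0.0548]
   hook [-0.002  -0.0022 -0.0007] [10.1614  1.6216 -0.0873] 109 0.88
wrist bail x,z 2444 [-0.1183  0.0577]
   hook [0. 0. 0.] [11.  0.  0.] 0 nanlook.py:22: RuntimeWarning: Mean of empty slice.
  d,_=cKDTree(tr(x)).query(q);r=np.abs(d-.004);return np.minimum(r,.006).mean()*1000
  ret = ret.dtype.type(ret / rcount)
```

send_rows(deltas="-.17 .09 0 0 0 0;-.17 .09 0 0 0 0;-.17 .09 0 0 0 0;-.17 .09 0 0 0 0;-.17 .09 0 0 0 0;-.17 .09 0 0 0 0;-.17 .09 0 0 0 0;-.17 .09 0 0 0 0;0 0 0 0 0 0;0 0 0 0 0 0")

```text
time_s: 31.05
ee_pos: [0.5261, -0.0002, 0.099]
orientation: [0.104, 0.699, -0.667, 0.235]
contact_force: [-0.3, 0.0, -2.2]
finger_gap: 0.0094
```

```bash
python3 -W ignore -c "
from look import *
report()
c=dict(np.load('scene_l.npz'));cv2.imwrite('pics/s7c.png',cv2.resize(c['color'][160:290,210:360,::-1],None,fx=4,fy=4,interpolation=cv2.INTER_CUBIC))"
```

```text
t 31.05 p [ 0.5261 -0.0002  0.099 ] gap 0.0094322018712182 F [-0.2876  0.0284 -2.1805] yaw 10.806509513253882 a 62.08800551672343 zt 0.001147784714406963
bail expected in hook frame [-0.0434 -0.0009  0.0587]
scene bail x,z 46 [-0.0417  0.0538]
   hook [-0.0025  0.0009 -0.0022] [10.485   2.031  -0.0492] 386 1.18
top bail x,z 46 [-0.0429  0.056 ]
   hook [-0.0041 -0.0027  0.0003] [10.9688  2.7232 -0.2219] 131 1.73
wrist bail x,z 2449 [-0.0417  0.0577]
   hook [-0.0016  0.0001  0.0028] [10.482   0.9827 -0.0509] 1152 1.35
```

View pics/s7c.png

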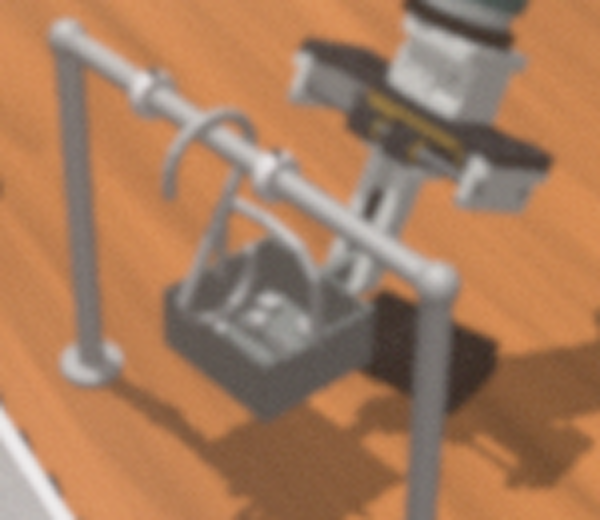

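The scene crop shows the level bin with the curl's lower end inside it, and the bail just short of the hook's tip, at about (255,215). The hook is undisturbed. I'll carry on over the tip.

send_rows(deltas="-.13 .07 0 0 0 0;-.13 .07 0 0 0 0;-.13 .07 0 0 0 0;-.13 .07 0 0 0 0;0 0 0 0 0 0;0 0 0 0 0 0")

```text
time_s: 31.8
ee_pos: [0.5552, 0.0054, 0.0988]
orientation: [0.104, 0.699, -0.667, 0.235]
contact_force: [-0.4, 0.6, -1.9]
finger_gap: 0.0095
```

```bash
python3 -W ignore -c "
from look import *
report()
c=dict(np.load('wrist_l.npz'));cv2.imwrite('pics/w8.png',c['color'][...,::-1])"
```

```text
t 31.8 p [0.5552 0.0054 0.0988] gap 0.009508962136547582 F [-0.4376  0.5752 -1.9406] yaw 10.793357526202046 a 62.0812358794378 zt 0.001191476314819688
bail expected in hook frame [-0.0137 -0.001   0.0585]
scene bail x,z 35 [-0.0119  0.0536]
   hook [-0.0028  0.0008 -0.002 ] [10.7004  2.2148 -0.1125] 366 1.27
top bail x,z 42 [-0.0136  0.0578]
   hook [-0.0024 -0.0024 -0.0005] [ 9.9984  1.6506 -0.1809] 119 1.52
wrist bail x,z 2447 [-0.0119  0.0575]
   hook [-0.0021  0.0001  0.0024] [10.4648  1.9028 -0.0344] 2821 1.92
```

View pics/w8.png

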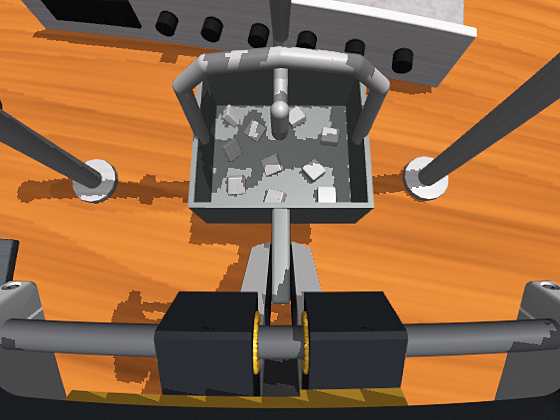

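The wrist view shows the bail beyond the hook's tip, which is at (280,110). The hook is centred in the bail and the bin is level. I'll lower it into the curl.

send_rows(deltas=".03 .09 0 0 0 0;.03 .09 0 0 0 0;.03 .09 0 0 0 0;.03 .09 0 0 0 0;.03 .09 0 0 0 0;.03 .09 0 0 0 0;0 0 0 0 0 0")

```text
time_s: 32.65
ee_pos: [0.5594, 0.0061, 0.07]
orientation: [0.104, 0.699, -0.667, 0.235]
contact_force: [-0.4, 0.5, -1.0]
finger_gap: 0.0096
```

send_rows(deltas=".01 .065 0 0 0 0;.01 .065 0 0 0 0;.01 .065 0 0 0 0;0 0 0 0 0 0;0 0 0 0 0 0")

```text
time_s: 33.15
ee_pos: [0.563, 0.0066, 0.0616]
orientation: [0.105, 0.699, -0.667, 0.235]
contact_force: [0.5, 0.1, -1.9]
finger_gap: 0.0094
```

```bash
python3 -W ignore -c "
from look import *
report()"
```

```text
t 33.15 p [0.563  0.0066 0.0616] gap 0.009360467152307594 F [ 0.4744  0.0522 -1.9169] yaw 10.739130908039062 a 62.056563467156025 zt 0.001420413061594246
bail expected in hook frame [-0.0058 -0.0013  0.0213]
scene bail x,z 38 [-0.0044  0.0167]
   hook [-0.0025  0.0008 -0.0019] [10.2869  2.2102 -0.2331] 368 1.15
top bail x,z 37 [-0.0062  0.021 ]
   hook [-0.0036 -0.0022 -0.0006] [10.4013  2.5021 -0.1145] 118 1.32
wrist bail x,z 2455 [-0.0036  0.0205]
   hook [-0.0017  0.0001  0.0027] [10.4493  1.1794  0.0519] 2742 1.29
```

send_rows(deltas=".01 .04 0 0 0 0;.01 .04 0 0 0 0;.01 .04 0 0 0 0;0 0 0 0 0 0;0 0 0 0 0 0")

```text
time_s: 33.8
ee_pos: [0.5644, 0.0069, 0.0555]
orientation: [0.105, 0.699, -0.667, 0.235]
contact_force: [0.1, -0.0, -1.3]
finger_gap: 0.0097
```

send_rows(deltas=".02 .03 0 0 0 0;0 0 0 0 0 0;0 0 0 0 0 0")

```text
time_s: 34.1
ee_pos: [0.5642, 0.0068, 0.0538]
orientation: [0.105, 0.699, -0.667, 0.235]
contact_force: [-0.1, -0.0, -2.1]
finger_gap: 0.0099
```

send_rows(deltas=".01 .02 0 0 0 0;.01 .02 0 0 0 0;0 0 0 0 0 0;0 0 0 0 0 0")

```text
time_s: 34.5
ee_pos: [0.5654, 0.0064, 0.0525]
orientation: [0.106, 0.698, -0.668, 0.236]
contact_force: [0.1, -0.8, 2.4]
finger_gap: 0.0096
```

send_rows(deltas="0 -.01 0 0 0 0;0 0 0 0 0 0;0 0 0 0 0 0")

```text
time_s: 34.8
ee_pos: [0.5646, 0.0066, 0.0525]
orientation: [0.105, 0.699, -0.667, 0.236]
contact_force: [-0.2, 0.3, 3.0]
finger_gap: 0.0097
```

```bash
python3 -W ignore -c "
from look import *
report()"
```

```text
t 34.8 p [0.5646 0.0066 0.0525] gap 0.009730027228185978 F [-0.2368  0.2926  2.9776] yaw 10.66417759360796 a 61.99562388390127 zt 0.00196973141766206
bail expected in hook frame [-0.0043 -0.0016  0.0122]
scene bail x,z 35 [-0.0032  0.0075]
   hook [-0.0029  0.0008 -0.0018] [10.6482  2.3772 -0.0454] 364 1.14
top bail x,z 38 [-0.0051  0.0114]
   hook [-0.0035 -0.0022  0.0055] [11.2985  1.1752  0.129 ] 113 1.43
wrist bail x,z 2463 [-0.0025  0.0116]
   hook [-0.0019 -0.0001  0.0023] [10.7128  1.3191 -0.1272] 2646 0.45
```

The bail is seated in the curl (x offset under 2 mm) and the weight is on the hook. Releasing.

send_rows(deltas="0 0 0 0 0 0;0 0 0 0 0 0;0 0 0 0 0 0;0 0 0 0 0 0;0 0 0 0 0 0;0 0 0 0 0 0;0 0 0 0 0 0;0 0 0 0 0 0", grip=-0.2)

```text
time_s: 35.75
ee_pos: [0.5641, 0.0068, 0.0521]
orientation: [0.105, 0.699, -0.667, 0.235]
contact_force: [-0.4, -0.3, -0.3]
finger_gap: 0.0378
```

```bash
python3 -W ignore -c "
from look import *
report()
p,Q=tool()
c=dict(np.load('wrist_l.npz'));cv2.imwrite('pics/w9.png',c['color'][...,::-1])
for a in manip.landmark_of('bin_tab','wrist')[:1]: print(pt(c,a['position']),p-.019*Q.apply([0,1,0]))"
```

```text
t 35.75 p [0.5641 0.0068 0.0521] gap 0.03780571728193009 F [-0.3918 -0.2857 -0.251 ] yaw 10.731504644826867 a 62.051520809292484 zt 0.0015203797167035599
bail expected in hook frame [-0.0047 -0.0013  0.0118]
scene bail x,z 37 [-0.0011  0.0083]
   hook [-0.0018  0.0004 -0.0016] [10.4911  1.9271 -0.3923] 356 1.12
top bail x,z 37 [-0.0029  0.012 ]
   hook [-0.0001 -0.0018  0.0033] [11.9194 -1.1623  0.4235] 115 1.41
wrist bail x,z 2404 [-0.0015  0.0119]
   hook [-0.0008 -0.0005  0.0025] [10.3243  0.9589 -0.2484] 2578 0.45
[0.5595 0.0082 0.0814] [0.5553 0.0051 0.0689]
```

View pics/w9.png

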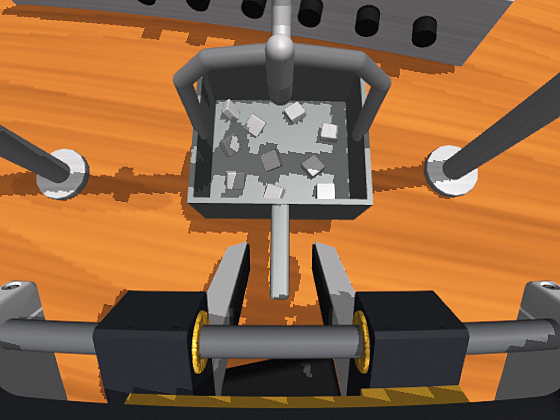

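The wrist view shows the bail hanging in the curl behind the tip (280,45), with the bin level and the tab (280,250) free between the open fingers. I'll retreat.

send_rows(deltas="0 -.15 0 0 0 0;0 -.25 0 0 0 0;0 -.25 0 0 0 0;0 -.25 0 0 0 0;0 -.25 0 0 0 0;.2 -.3 0 0 0 0;.2 -.3 0 0 0 0;.2 -.3 0 0 0 0;.2 -.3 0 0 0 0;.2 -.3 0 0 0 0;.2 -.3 0 0 0 0;.2 -.3 0 0 0 0;0 0 0 0 0 0;0 0 0 0 0 0;0 0 0 0 0 0;0 0 0 0 0 0;0 0 0 0 0 0;0 0 0 0 0 0;0 0 0 0 0 0;0 0 0 0 0 0")

```text
time_s: 37.95
ee_pos: [0.4286, -0.0191, 0.1627]
orientation: [0.105, 0.699, -0.667, 0.235]
contact_force: [-0.7, 0.7, 0.0]
finger_gap: 0.0376
```

```bash
cat > chk.py <<'E'
from look import *
b=R.from_euler("z",11,degrees=True);H0=np.array([.634,.0215,.13])
def chk(n):
    c=manip.camera(n);save(c,n+"_end%d.png"%int(manip.sense()["time_s"]*100));q=cloud(c).reshape(-1,3);q=q[~np.isnan(q[:,0])];f=b.inv().apply(q-H0)
    m=(abs(f[:,0])<.025)&(abs(f[:,1])<.05)&(abs(f[:,1])>.012)&(f[:,2]>.0)&(f[:,2]<.025);k=f[m];print(n,"bail",len(k),np.median(k,0))
    if n=="wrist":
        for x0,x1 in((-.055,-.035),(.035,.055)):
            m=(f[:,0]>x0)&(f[:,0]<x1)&(abs(f[:,1])>.012)&(abs(f[:,1])<.06)&(f[:,2]>-.08)&(f[:,2]<-.02);print("  rim z",m.sum(),np.percentile(f[m,2],[90,98]))
        for s in(-1,1):
            m=(abs(f[:,0])<.04)&(f[:,1]*s>.044)&(f[:,1]*s<.056)&(f[:,2]>-.08)&(f[:,2]<-.02);print("  side",s,m.sum(),np.percentile(f[m,2],[50,80]))
    k=(np.hypot(f[:,0],f[:,2]-.14)<.011)|((abs(f[:,1])>.006)&(f[:,2]<.03))|(f[:,2]<-.006)
    x,nn,r=fit(q[~k],H0,11);print("  hook",x,nn,round(r,2));return c
s=manip.sense();print(s["time_s"],s["contact_force"],s["ee_pos"])
for n in("scene","wrist"):chk(n)
c=manip.camera("top")
for l in("bottle","adapter","disc"):
    a=manip.landmark_of(l,"top")[:1];print(l,a and a[0]["position"])
E
python3 -W ignore chk.py
```

```text
37.95 [-0.6985  0.7278  0.0336] [ 0.4286 -0.0191  0.1627]
scene bail 53 [0.001  0.0229 0.0083]
  hook [633.6266  22.1181 127.882   10.3672   1.1175  -0.1676] 354 1.07
wrist bail 796 [-0.0033  0.0125  0.0121]
  rim z 1493 [-0.0477 -0.0468]
  rim z 1603 [-0.0472 -0.0453]
  side -1 405 [-0.0486 -0.0416]
  side 1 356 [-0.0471 -0.0404]
  hook [630.5621  21.3651 136.423   12.029    6.2546  -0.0693] 343 0.94
bottle [179.9, 393.4]
adapter [235.5, 269.3]
disc [179.9, 167.4]
```

send_rows(deltas="0 0 0 0 0 0;0 0 0 0 0 0;0 0 0 0 0 0;0 0 0 0 0 0;0 0 0 0 0 0;0 0 0 0 0 0;0 0 0 0 0 0;0 0 0 0 0 0;0 0 0 0 0 0;0 0 0 0 0 0;0 0 0 0 0 0;0 0 0 0 0 0;0 0 0 0 0 0;0 0 0 0 0 0;0 0 0 0 0 0;0 0 0 0 0 0;0 0 0 0 0 0;0 0 0 0 0 0;0 0 0 0 0 0;0 0 0 0 0 0")

```text
time_s: 40.25
ee_pos: [0.4286, -0.0191, 0.1628]
orientation: [0.105, 0.699, -0.667, 0.235]
contact_force: [0.2, -0.7, -0.8]
finger_gap: 0.0375
```

```bash
python3 -W ignore chk.py; f=$(ls -t pics/scene_end* | head -1); python3 -c "
import cv2;i=cv2.imread('$f');cv2.imwrite('pics/final.png',cv2.resize(i[140:360,150:420],None,fx=2.7,fy=2.7))"
```

```text
40.25 [ 0.1599 -0.7058 -0.8285] [ 0.4286 -0.0191  0.1628]
scene bail 53 [0.0005 0.0225 0.0087]
  hook [633.1133  22.1997 127.9612  10.0221   1.5755  -0.0856] 356 1.1
wrist bail 789 [-0.0033  0.0124  0.0121]
  rim z 1498 [-0.0477 -0.0467]
  rim z 1596 [-0.0472 -0.0452]
  side -1 405 [-0.0484 -0.0419]
  side 1 352 [-0.0472 -0.0412]
  hook [632.3774  21.1609 136.1294  10.5246   3.1304   0.0552] 339 0.95
bottle [178.3, 393.0]
adapter [238.0, 274.1]
disc [178.4, 168.4]
```

View pics/final.png

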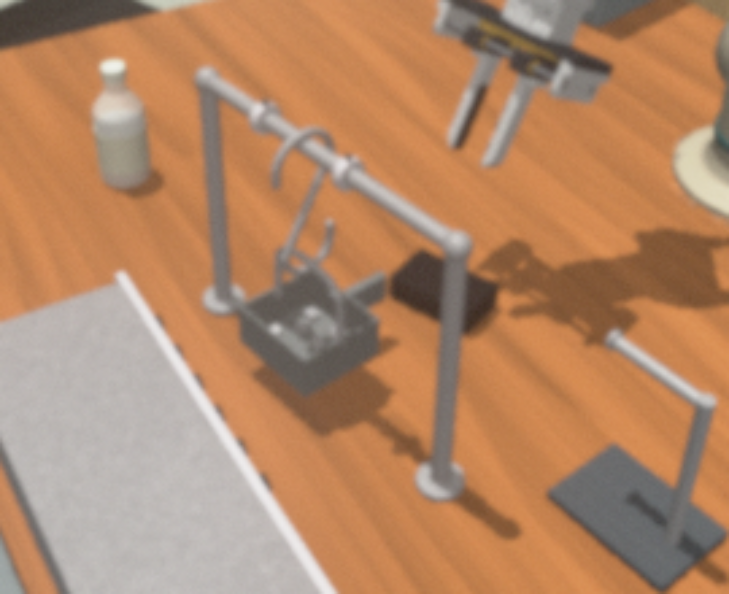

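The final view shows the hook on the rail between the collars, with the bin hanging level from its lower curl at about (310,325). It is still, the gripper is clear of everything, and the other things are in place. Handing in.

```bash
python3 -c "
from rig import manip
print(manip.close_job())"
```

```text
the job is handed in; nothing more can be done
None
```

The S-hook now hangs by itself on the bench rail between the two collars, with its lower curl opening towards the robot. The grey bin hangs by its bail from that curl, and I handed the job in at about 40 s of the allowed 61 s.

**Last checks:** Two looks 2.3 s apart showed nothing moving beyond measurement noise (under 1 mm on the bail and rim).
- **Bin:** the front and back rims agree within about 1 mm, and the left and right sides within about 1–2 mm.
- **Hook:** it leans about 1–2° by the scene camera.
- **Robot:** it touches nothing; the last force reading was about 1 N, which is noise.
- **Other things:** the bottle, adapter and disc are where they were, within the few pixels the network detections scatter.

**What disagreed or went wrong:**
- **First approach to the hook:** joint 6 read 2.703 rad against its 2.70 limit, so I turned the gripper half a turn. If that limit is judged strictly, this is the one reading just past it.
- **First attempt to close on the hook:** joint 4 ran up to its limit and the fingers stopped about 15 mm short. I reopened and came back at a steeper tilt. The hook had not moved on its peg.
- **Last hook fit from the wrist camera:** it put the hook about 8 mm higher than the scene camera did, and leaning 3–6°. I put this down to that view showing only part of the hook and relied on the scene camera.

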